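Book in a cassette of relay test cards

TASK

Draw every test card out of its rack lane towards you, and slide each one fully home into its own bay of the cassette. When all are in, pick up the hand scanner, point it at the middle of the cassette's bar-code label from about 10 cm in front and hold it steady there for two seconds, then lay it back down along the middle of its pad. Leave the other things on the bench alone.

Things in the scene. Friction and masses are not known exactly. Their poses are not given: they have to be found in the camera images.
- card0: relay test card: flat black plate, 90 (x) x 44 (y) x 8 (z) mm, 60 g, flat top with copper contacts at both ends and a grey patch in the middle; origin at the centre of its underside, x along its length; may go in either end first. Starts flat on the table in a lane of the rack (or absent)
- card1: relay test card: flat black plate, 90 (x) x 44 (y) x 8 (z) mm, 60 g, flat top with copper contacts at both ends and a grey patch in the middle; origin at the centre of its underside, x along its length; may go in either end first. Starts flat on the table in a lane of the rack (or absent)
- card2: relay test card: flat black plate, 90 (x) x 44 (y) x 8 (z) mm, 60 g, flat top with copper contacts at both ends and a grey patch in the middle; origin at the centre of its underside, x along its length; may go in either end first. Starts flat on the table in a lane of the rack (or absent)
- card3: relay test card: flat black plate, 90 (x) x 44 (y) x 8 (z) mm, 60 g, flat top with copper contacts at both ends and a grey patch in the middle; origin at the centre of its underside, x along its length; may go in either end first. Starts flat on the table in a lane of the rack (or absent)
- rack: fixed rack of four floorless lanes. Origin: middle of its open front, on the table; x into the lanes (away from robot). Lane centres y=-78,-26,26,78 mm, 48 wide, walls 4 thick, 20 tall, back at x=115. Roof (16 to 20 mm up) over x=65 to 119. Cards start centred at x=48 to 66, no finger room beside them: press the front part (10 N) with shut fingertips, pull to -x on to the table
- cassette: fixed cassette, white walls, clear roof, four floorless bays (cards slide in on the table). Origin: middle of its open front, on the table; x into the bays (away from robot). Bay centres y=-78,-26,26,78 mm; each 48 wide, walls 4 thick, 13 high, roof top at 17, 92 deep from the mouth (x=0) to the stop. A card is home with its centre at x=45 to 47, its near end flush with the mouth. 1 card a bay
- label: bar-code label plate on the back of the cassette (fixed to it), 46 x 66 mm, white with black bars; origin at the centre of its face, 85 mm behind the mouth, 62 mm above the table; z is the outward normal, facing the robot side and 40 degrees up from level; y across
- label_mid (a point): centre of the label's face (same point as the origin of label)
- scanner: hand scanner lying on its pad, 140 g: grey handle 30 wide (y), 28 tall, from x=-70 to 30 mm, then a white head 42 wide, 32 tall, from x=30 to 70 with a dark window in its front end. Origin on its underside, centre of mass near x=+7; x points out of the window along the beam, z up. Grip the handle across y from above
- scanner_window (a point): centre of the scanner's window, 70 mm ahead of its origin and 16 mm above its underside; the beam leaves along x
- scanner_mid (a point): point in the middle of the scanner, 14 mm above its origin
- pad: scanner's pad: thin dark grey rectangle 190 (x) x 85 (y) mm, flush with the table (0.8 mm, look only: things on it stand at table height), fixed; origin at its centre; to the left or the right of the rack and cassette
- relay_a: bystander: loose open relay with copper coil on black base, 26 x 20 x 23 mm, between rack and cassette; leave alone
- relay_b: bystander: loose relay like relay_a, on the side away from the pad; leave alone
- relay_c: bystander: loose relay like relay_a, near the robot in the middle; leave alone
- driver: bystander: screwdriver with black handle, 160 mm long, lying beyond rack and cassette; leave alone
- jar: bystander: small jar, 52 mm diameter, 70 mm tall, at the far left; leave alone
- tape: bystander: roll of yellow tape lying flat, 72 mm outside diameter, 18 mm tall, at the far right; leave alone
Things that resemble listed ones, but are neither listed nor needed, are in the scene too. Leave any purple look-alike of the card3 alone.

How it is judged (in metres and radians):
On the way, in this order (a step that is already met when the one before it is completed fails the run):
1. every test card is fully home in a bay of the cassette (x of card0 in the frame of cassette between 0.04 and 0.06 m and y of card0 in the frame of cassette between -0.085 and 0.085 m and height (world z) of each of card0, card1, card2, card3 below 0.006 m and angle between the x axis of each of card0, card1, card2, card3 and the x axis of cassette, either way round below 0.12 rad and x of card1 in the frame of cassette between 0.04 and 0.06 m and y of card1 in the frame of cassette between -0.085 and 0.085 m and x of card2 in the frame of cassette between 0.04 and 0.06 m and y of card2 in the frame of cassette between -0.085 and 0.085 m and x of card3 in the frame of cassette between 0.04 and 0.06 m and y of card3 in the frame of cassette between -0.085 and 0.085 m), for 0.2 s.
2. the scanner, with all cards still home, is aimed at the label (window 40 to 170 mm from it, label centre within 20 mm of the beam axis, from the front within 1 rad of square) and held steady for 1.2 s (all of step 1 and x of label_mid in the frame of scanner_window between 0.04 and 0.17 m and y of label_mid in the frame of scanner_window between -0.02 and 0.02 m and z of label_mid in the frame of scanner_window between -0.02 and 0.02 m and z of scanner_window in the frame of label above 0 m and angle between the x axis of scanner and the z axis of label, either way round below 1 rad and linear speed of scanner below 0.04 m/s and angular speed of scanner below 0.4 rad/s), for 1.2 s.
At the end, for the whole second after the job is handed in: Every card lies in a bay of the cassette, sticking out of the mouth by no more than 5 mm; the scanner lies at rest on its pad, its middle within 35 mm of the pad's centre and lengthwise within 0.4 rad of the pad's length (either way round) (all of step 1 and horizontal distance between scanner_mid and pad below 0.035 m and height (world z) of scanner_mid below 0.03 m and angle between the x axis of scanner and the x axis of pad, either way round below 0.4 rad and linear speed of each of scanner, card0, card1, card2, card3 below 0.02 m/s); the robot touches nothing.
It fails at once if a bystander (loose relay, screwdriver, jar or tape) is moved more than 30 mm (distance of any of relay_a, relay_b, relay_c, driver, jar, tape from where it was at the start of the episode above 0.03 m).
Of card0, card1, card2, card3 only 3 to 4 are there at a start; the rules pass over those that are not, and their reading is None.
At some moment in a run one of card0, card1, card2, card3, scanner may be knocked a few centimetres aside while the robot is not near it.
Once in a run the grip may slacken for a moment while it holds something.
It also fails if it takes over 210 s, if anything falls off the work surface, if the arm or the gripper's body presses on something with over 40 N, if the wrist force passes 120 N, or if a joint passes its speed limit or range.

ROBOT

A 7-joint arm with a two-finger parallel gripper is mounted at the origin on the work surface. World frame = base frame: x ahead of the robot, y to its left, z up, the work surface at z = 0. Lengths are in m, angles in degrees, forces in N, time in s.
With the tool pointing down it reaches from about 0.425 to 0.875 m from the base axis. Payload 4.7 kg.
Tool frame: the origin (TCP) lies at the very end of the fingers, on their centre line; the grasp point (between the pads) lies env.hold_point_z behind it (env.hold_point_z is the distance from the TCP to the grasp point, in m); z points along the fingers, y is the line along which they close (so a half turn about z gives the same grasp; the last joint's range is limited). The gripper opens to 87 mm and grips with 3 to 60 N. Pads are 19 mm wide; open, the fingers measure 117 mm over their backs; the gripper's body (75 mm by 190 mm) begins 51 mm behind the grasp point.
Start: joints at [-71.098, 18.392, -4.016, 83.108, 1.295, 78.541, -3.26], TCP at [0.202, 0.618, 0.223] pointing down, gripper open.
Joint ranges: [-163.93, 163.93], [-17.29, 119.83], [-79.2, 71.16], [3.27, 140.29], [-89.18, 269.18], [5.43, 117.66], [-154.24, 154.24]. Speed limits (degrees/s): [147.25, 147.25, 180, 180, 180, 180, 180].

INTERFACE

Orientations are given as [roll, pitch, yaw] about the fixed x, y, z axes, in that order (R = Rz(yaw) Ry(pitch) Rx(roll)).
In Python, from cell import env gives the robot as it stands.
- The arm moves only by the shell command python3 -m jog 'ROWS' [FORCE]. ROWS is JSON, a list of rows, each an object with "dp": the shift along the tool's x, y, z in cm, a list of three; "twist": the turn about the tool's z in degrees; "fingers": the opening, from 0 (shut) to 1 (fully open). A call has 1 to 8 rows; each row is the pose to reach, as a shift and turn from the pose commanded when the call began, along the tool's axes at that moment; what a row does not reach only later rows make up. A row lasts 1/8 s, in which the tool goes at most 62.5 mm and 10.7 degrees, less where a joint would pass 70% of its speed; a pose out of reach is approached as far as the arm can. A call with a gripper value outside its range is refused whole. The fingers move at their own pace and stop on an object; FORCE is the grip in N (left out, the last holds). Time passes only in rows, so rows that repeat a pose let the fingers close. It gives the time, the measured TCP pose, the force, the opening and the grip force at its end, in the units of the state.
- env.get_obs(): the state, without advancing time (a new reading comes with each control period).
- env.read_camera(name): name is "scene" or "top" or "wrist"; returns a dict with "pixels" (420x560x3 uint8, blue, green, red), "depth" (420x560 float32, m along the optical axis (not along the pixel's ray), 0 where there is no reading), "fx", "fy", "cx", "cy" (pixels), "k1" (the pictures are not rectified: a ray, as slopes to the right and down, at radius r is drawn at 1 + k1 r^2 times it, then the intrinsics apply), "rvec" (rotation vector, rad) and "tvec" (3), from world to camera coordinates, as OpenCV has them. Camera axes: x right, y down, z forward; pixel columns grow to the right and rows downward; lengths in m; the calibration is good to about 2 mm. A picture is of the moment at which its call begins.
- env.sign_off(): hands the job in; it is judged then, once.
The state is a dict: "time_s": time; "qpos": joint angles; "joint_velocities": joint speeds; "effort": joint torques, N m; "tool_pos": TCP position; "tool_rot": TCP orientation; "force": force on the tool from outside, world axes, zero at the start; "wrist_torque": the same for the moment, N m; "grip_width": finger opening in m; "grasp_force": force on a finger pad.
Only numpy, scipy, OpenCV 4.12 (cv2) and the standard library are available. Lean on these libraries where they do the work, as an engineer would, in place of code of your own. Each camera call takes 0.05 s, during which the arm holds its last target. There are 200 camera calls.

## Working session

There is one attempt and no reset: what is moved stays moved. The work goes in short steps, Python scripts to look and compute and a shell command to move; the robot and the scene stay as the last step left them, time stands still between calls to the robot, and variables do not carry over. Pictures are saved under pics/ and viewed, at most 17 in all, crops included, and the job is handed in when it is done.

```bash
mkdir -p pics; ls
cat > h.py <<'E'
import numpy as np, cv2
from cell import env
def cam(n):
    c=env.read_camera(n); c['R']=cv2.Rodrigues(np.array(c['rvec'],float))[0]; c['t']=np.array(c['tvec'],float).reshape(3); return c
def rays(c,uv):
    uv=np.atleast_2d(np.array(uv,float)); d=np.c_[(uv[:,0]-c['cx'])/c['fx'],(uv[:,1]-c['cy'])/c['fy']]
    s=d.copy()
    for _ in range(10): s=d/(1+c['k1']*(s**2).sum(1,keepdims=True))
    return s
def onplane(c,uv,z):
    s=rays(c,uv); D=np.c_[s,np.ones(len(s))]@c['R']; o=-c['R'].T@c['t']
    return o+D*((z-o[2])/D[:,2])[:,None]
def bydepth(c,uv):
    uv=np.atleast_2d(uv); s=rays(c,uv); z=np.array([c['depth'][int(round(v)),int(round(u))] for u,v in uv])
    return (np.c_[s,np.ones(len(s))]*z[:,None]-c['t'])@c['R']
def proj(c,P):
    p=np.atleast_2d(P)@c['R'].T+c['t']; s=p[:,:2]/p[:,2:]; s=s*(1+c['k1']*(s**2).sum(1,keepdims=True))
    return s*[c['fx'],c['fy']]+[c['cx'],c['cy']]
def save(c,n,crop=None,k=1):
    im=c['pixels']
    if crop: im=im[crop[1]:crop[3],crop[0]:crop[2]]
    cv2.imwrite('pics/'+n,cv2.resize(im,None,fx=k,fy=k,interpolation=cv2.INTER_CUBIC))
E
python3 - <<'E'
from h import *
for n in('top','scene'):
    c=cam(n); save(c,n+'0.png',k=1.4); print(n,-c['R'].T@c['t'],c['fx'])
o=env.get_obs();print(o['tool_pos'],o['tool_rot'],o['time_s'],env.hold_point_z)
E
```

```text
pics
top [0.33708848 0.00922307 1.28698027] 514.4648475218357
scene [ 1.24101992 -0.44556859  0.72765968] 436.7758827048225
[0.20176465 0.61735914 0.22155644] [-1.79899923e+02  3.89101274e-03  1.61905417e+02] 0.1 0.0187
```

View pics/top0.png

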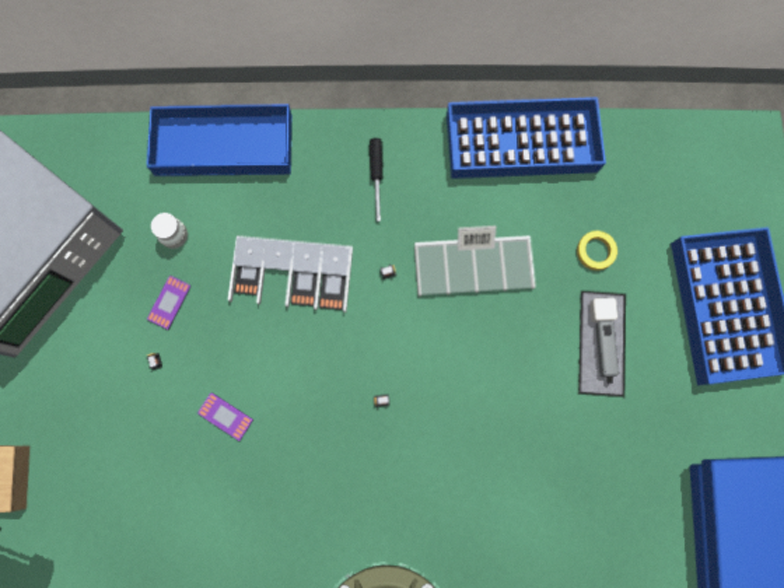

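View pics/scene0.png

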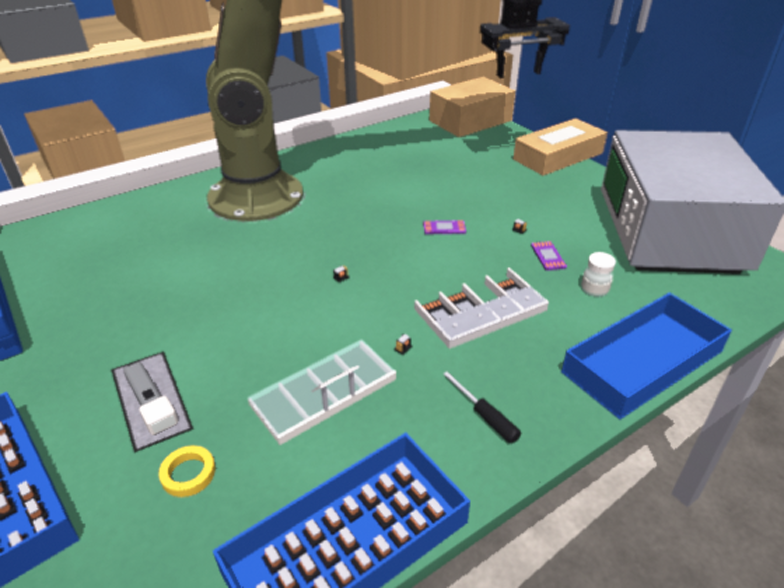

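The top view (1.4x) shows black cards in rack lanes at (247,280), (305,287) and (333,288), with the lane at (277,270) empty. The look-alikes are the purple cards at (170,302) and (225,415). The cassette is at (475,265), its label at (477,238), the scanner at (605,338) on its pad, and relay_a at (387,270). I choose the three black cards in the rack and will check them in one close crop.

Run:
```python
from h import *
c=cam('top'); save(c,'crop1.png',(155,155,385,230),3.45)
# white-wall mask, cassette & rack & scanner & pad rough
hsv=cv2.cvtColor(c['pixels'],cv2.COLOR_BGR2HSV)
m=((hsv[...,1]<60)&(hsv[...,2]>150)).astype(np.uint8)
n,l,s,ce=cv2.connectedComponentsWithStats(m)
for i in range(1,n):
    if s[i,4]>60: 
        ys,xs=np.where(l==i); r=cv2.minAreaRect(np.c_[xs,ys].astype(np.float32)); print(s[i],np.round(ce[i],1),np.round(cv2.boxPoints(r),1).tolist())
```

```text
[   0   94   65  129 4287] [ 21.5 154. ] [[-0.0, 94.0], [64.0, 94.0], [64.0, 222.0], [0.0, 222.0]]
[268 129   4  29  79] [269.6 143.6] [[267.20001220703125, 129.10000610351562], [270.1000061035156, 128.89999389648438], [271.8999938964844, 156.89999389648438], [269.1000061035156, 157.10000610351562]]
[  0 152  66  78 156] [ 33.4 188.9] [[-1.399999976158142, 227.8000030517578], [64.30000305175781, 151.39999389648438], [65.80000305175781, 152.6999969482422], [0.0, 229.0]]
[107 152  25  21 341] [118.4 161. ] [[103.5, 161.5], [118.0, 147.0], [134.0, 163.0], [119.5, 177.5]]
[ 296  161   87   50 3202] [338.9 187.5] [[295.20001220703125, 163.6999969482422], [379.5, 158.60000610351562], [382.3999938964844, 205.0], [298.0, 210.10000610351562]]
[ 162  168   90   55 2161] [208.6 185.6] [[161.8000030517578, 214.0], [166.3000030517578, 167.0], [251.89999389648438, 175.10000610351562], [247.5, 222.10000610351562]]
[172 191  11   8  69] [177.  194.9] [[171.8000030517578, 197.8000030517578], [172.60000610351562, 191.0], [182.39999389648438, 192.1999969482422], [181.5, 199.10000610351562]]
[212 196  11  11 110] [217.2 201. ] [[212.0, 196.0], [222.0, 196.0], [222.0, 206.0], [212.0, 206.0]]
[233 197  11  13 118] [237.7 203.1] [[233.0, 197.0], [243.0, 197.0], [243.0, 209.0], [233.0, 209.0]]
[113 208  14  15 130] [120.  215.3] [[112.80000305175781, 219.39999389648438], [118.80000305175781, 207.39999389648438], [127.19999694824219, 211.60000610351562], [121.19999694824219, 223.60000610351562]]
[ 416  210   29   71 1342] [430.5 244.9] [[415.20001220703125, 279.3999938964844], [417.0, 209.89999389648438], [445.0, 210.6999969482422], [443.29998779296875, 280.20001220703125]]
[153 290  16  15 142] [160.2 297. ] [[151.8000030517578, 297.79998779296875], [157.60000610351562, 289.1000061035156], [168.5, 296.29998779296875], [162.60000610351562, 305.1000061035156]]
```

View pics/crop1.png

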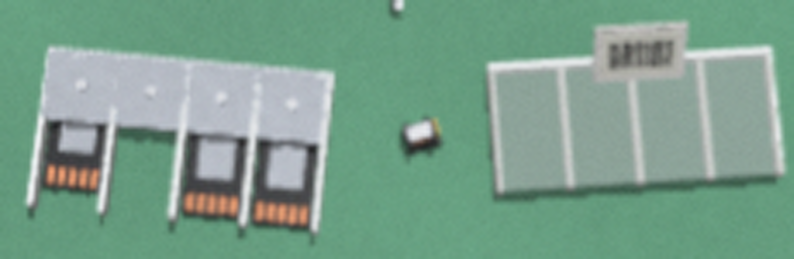

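The crop confirms three black cards with copper contacts in lanes at crop x≈73, 212 and 283. The cassette mouth corners are near (499,192) and (783,177). There are no purple cards in the rack.

Run:
```python
from h import *
c=cam('top'); s=cam('scene')
f=lambda L:[(155+a/3.45-.35,155+b/3.45-.35) for a,b in L]
def fit(P,M):
    M=np.array(M,float);P=P[:,:2]; a=M-M.mean(0);b=P-P.mean(0)
    th=np.arctan2((a[:,0]*b[:,1]-a[:,1]*b[:,0]).sum(),(a*b).sum()); R=np.array([[np.cos(th),-np.sin(th)],[np.sin(th),np.cos(th)]])
    t=P.mean(0)-R@M.mean(0); return t,np.degrees(th),np.round((M@R.T+t-P)*1000,1)
r=onplane(c,f([(30,208),(316,233),(49,47),(333,72)]),.02)
print('rack',fit(r,[(0,.106),(0,-.106),(.119,.106),(.119,-.106)]))
k=onplane(c,f([(499,192),(783,177),(489,65),(772,48)]),.017)
print('cas',fit(k,[(0,.106),(0,-.106),(.096,.106),(.096,-.106)]))
# heights by depth in both
print('depth top roof',bydepth(c,f([(222,97),(60,90)])),'cas',bydepth(c,f([(530,120),(565,120),(741,120)])),'card',bydepth(c,f([(78,135),(215,160),(288,165)])))
# scene crop px of the rack roof corners etc. -> 2-view check
for n,cc in(('top',c),('scene',s)):
    h=cv2.cvtColor(cc['pixels'],cv2.COLOR_BGR2HSV)
    m=((h[...,0]>20)&(h[...,0]<35)&(h[...,1]>120)).astype(np.uint8)
print('lab',bydepth(c,f([(641,52)])))
# pad: dark grey low sat
h=cv2.cvtColor(c['pixels'],cv2.COLOR_BGR2HSV); 
m=(h[200:290,405:455,1]<70).astype(np.uint8); n,l,st,ce=cv2.connectedComponentsWithStats(m); i=1+st[1:,4].argmax()
ys,xs=np.where(l==i); rr=cv2.minAreaRect(np.c_[xs+405,ys+200].astype(np.float32)); bp=cv2.boxPoints(rr); P=onplane(c,bp,0); print('pad',P.mean(0),np.round(P,3).tolist())
h=h[200:290,405:455]
save(c,'scan.png',(400,195,460,290),6)
save(s,'sc.png',(60,230,400,330),2.3)
```

```text
rack (array([0.55983265, 0.17114973]), np.float64(-5.609657320308484), array([[ 1.2,  1.6],
       [ 0.8, -1.4],
       [-1.3,  0.3],
       [-0.8, -0.5]]))
cas (array([ 0.58319374, -0.17078699]), np.float64(2.768268684547112), array([[-0.1,  1.2],
       [ 1. , -1.6],
       [ 0.2,  0.4],
       [-1.1, -0. ]]))
depth top roof [[0.65043506 0.13605714 0.02029593]
 [0.65807635 0.25638078 0.01586131]] cas [[ 0.63236989 -0.09022453  0.01446829]
 [ 0.63076507 -0.11546922  0.02042419]
 [ 0.63075388 -0.24628914  0.01579816]] card [[0.62452776 0.24264433 0.01302099]
 [0.60627592 0.14218604 0.0057617 ]
 [0.60094528 0.08801858 0.01085579]]
lab [[ 0.6693393  -0.16665729  0.06672366]]
pad [ 0.48944613 -0.3980216   0.        ] [[0.397, -0.348, 0.0], [0.585, -0.364, 0.0], [0.582, -0.449, 0.0], [0.394, -0.431, 0.0]]
```

View pics/scan.png

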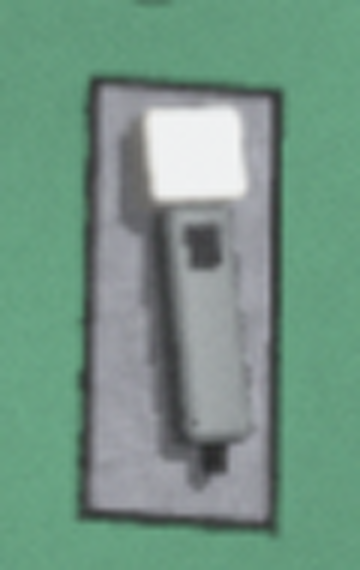

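The crop shows the scanner head (white, at (195,155)) pointing up in the image, which is +x. The handle runs to (215,440), and the pad corners are (95,80), (280,92), (83,517) and (275,530). Next I move in for a wrist look at the rack.

```bash
cat >> h.py <<'E'
from scipy.spatial.transform import Rotation as Ro
def plan(x,y,z,yaw,say=''):
    o=env.get_obs(); R=Ro.from_euler('xyz',o['tool_rot'],degrees=True).as_matrix()
    d=R.T@(np.array([x,y,z])-o['tool_pos'])*100; tw=-((yaw-o['tool_rot'][2]+180)%360-180)
    print(say,'dp',np.round(d,2),'tw',round(tw,1))
def st():
    o=env.get_obs(); print('t',o['time_s'],'p',np.round(o['tool_pos'],4),'r',np.round(o['tool_rot'],1),'F',np.round(o['force'],1),'w',round(o['grip_width'],4),'g',round(o['grasp_force'],1))
RK=(np.array([.5598,.1711]),-5.61); CS=(np.array([.5832,-.1708]),2.77)
def fr(F,x,y):
    a=np.radians(F[1]); return F[0]+np.array([[np.cos(a),-np.sin(a)],[np.sin(a),np.cos(a)]])@np.array([x,y])
def inv(F,p):
    a=np.radians(F[1]); return np.array([[np.cos(a),np.sin(a)],[-np.sin(a),np.cos(a)]])@(np.array(p)[:2]-F[0])
E
python3 - <<'E'
from h import *
c=cam('wrist');o=env.get_obs(); R=Ro.from_euler('xyz',o['tool_rot'],degrees=True).as_matrix()
print('cam in tool',R.T@(-c['R'].T@c['t']-o['tool_pos']), 'axes in tool',np.round(R.T@c['R'].T,2),c['fx'])
for y in(.078,-.026,-.078):print(fr(RK,.02,y))
plan(.48,.16,.22,174.4);plan(.48,.16,.22,-5.6); print(o['qpos'])
E
```

```text
cam in tool [ 0.07369164  0.00052741 -0.16175332] axes in tool [[ 0.   -0.96 -0.27]
 [ 1.    0.   -0.  ]
 [ 0.   -0.27  0.96]] 348.59184226512497
[0.58732922 0.24677128]
[0.57716254 0.1432694 ]
[0.57207919 0.09151846]
 dp [-40.66 -34.87   0.24] tw -12.5
 dp [-40.66 -34.87   0.24] tw 167.5
[-71.09763496  18.40780452  -4.01732372  83.12870517   1.29295061
  78.54114703  -3.26125475]
```

```bash
python3 -m jog '[{"dp":[-8,-12,0.2],"twist":-6},{"dp":[-40.6,-34.9,0.2],"twist":-12.5},{"dp":[-40.6,-34.9,0.2],"twist":-12.5},{"dp":[-40.6,-34.9,0.2],"twist":-12.5},{"dp":[-40.6,-34.9,0.2],"twist":-12.5},{"dp":[-40.6,-34.9,0.2],"twist":-12.5},{"dp":[-40.6,-34.9,0.2],"twist":-12.5},{"dp":[-40.6,-34.9,0.2],"twist":-12.5}]'
python3 -m jog '[{"dp":[0,0,0],"twist":0,"fingers":0},{"dp":[0,0,0],"twist":0,"fingers":0},{"dp":[0,0,0],"twist":0,"fingers":0},{"dp":[0,0,0],"twist":0,"fingers":0},{"dp":[0,0,0],"twist":0,"fingers":0},{"dp":[0,0,0],"twist":0,"fingers":0},{"dp":[0,0,0],"twist":0,"fingers":0}]'
python3 - <<'E'
from h import *
st();print(env.get_obs()['qpos'])
c=cam('wrist'); save(c,'w1.png',k=1.4)
for y in (.104,.052,0,-.052,-.104): print(np.round(proj(c,np.r_[fr(RK,0,y),.02])*1.4,0),end='')
E
```

```text
time_s: 1.18
tool_pos: [0.2019, 0.6179, 0.2226]
tool_rot: [180.0, 0.0, 161.9]
force: [0.4, -0.8, 0.7]
grip_width: 0.0249
grasp_force: 0.0
t 1.175 p [0.2019 0.6179 0.2226] r [180.    0.  161.9] F [ 0.4 -0.8  0.7] w 0.0249 g 0.0
[-71.09810705  18.3915867   -4.01565145  83.10768274   1.29674047
  78.53990509  -3.26227958]
[[182. 701.]][[133. 710.]][[ 84. 719.]][[ 35. 728.]][[-13. 736.]]validation failed for argument at $[0]...
```

View pics/w1.png

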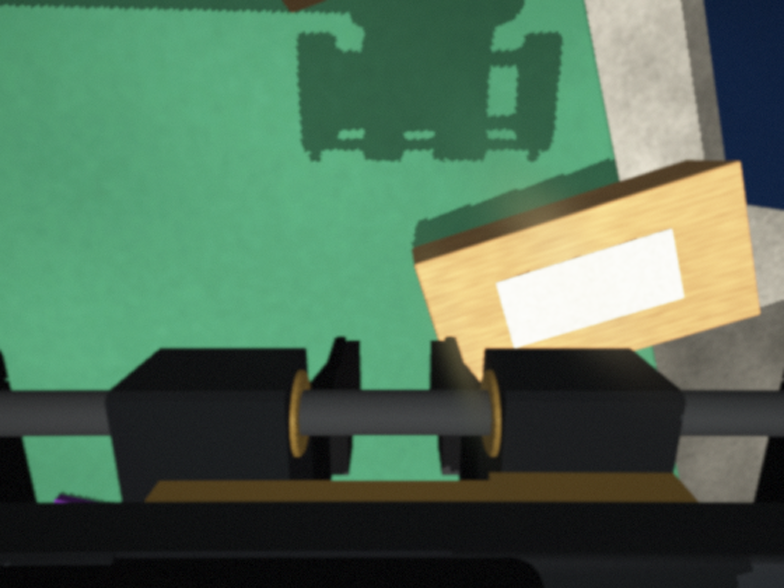

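The wrist picture shows the arm still at its start, because the first move was refused (every row needs "fingers"). The camera sees the tool's +x side, so a yaw near 0 will let it look ahead into the bays.

```bash
python3 -m jog '[{"dp":[-8,-12,0],"twist":10,"fingers":0},{"dp":[-37,-36,0],"twist":20,"fingers":0},{"dp":[-37,-36,0],"twist":30,"fingers":0},{"dp":[-37,-36,0],"twist":40,"fingers":0},{"dp":[-37,-36,0],"twist":50,"fingers":0},{"dp":[-37,-36,0],"twist":60,"fingers":0},{"dp":[-37,-36,0],"twist":70,"fingers":0},{"dp":[-37,-36,0],"twist":80,"fingers":0}]' | head -3
python3 -m jog '[{"dp":[0,0,0],"twist":10,"fingers":0},{"dp":[0,0,0],"twist":20,"fingers":0},{"dp":[0,0,0],"twist":30,"fingers":0},{"dp":[0,0,0],"twist":40,"fingers":0},{"dp":[0,0,0],"twist":50,"fingers":0},{"dp":[0,0,0],"twist":60,"fingers":0},{"dp":[0,0,0],"twist":70,"fingers":0},{"dp":[0,0,0],"twist":87.5,"fingers":0}]'
python3 - <<'E'
from h import *
st();print(env.get_obs()['qpos'])
plan(.5,.165,.22,-5.6)
E
```

```text
time_s: 2.22
tool_pos: [0.4339, 0.1745, 0.223]
tool_rot: [179.9, -0.1, 81.6]
time_s: 3.22
tool_pos: [0.4331, 0.1763, 0.2228]
tool_rot: [-180.0, -0.0, 0.8]
force: [-0.2, 0.2, -0.1]
grip_width: 0.0004
grasp_force: 0.0
t 3.225 p [0.4331 0.1763 0.2228] r [-180.    -0.     0.8] F [-0.2  0.2 -0.1] w 0.0004 g 0.0
[ -43.1324607    -4.63496975   16.88359547  108.43394829    1.37643322
   75.9787974  -115.82030777]
 dp [6.67 1.22 0.28] tw 6.4
```

```bash
python3 -m jog '[{"dp":[3,1.2,0],"twist":6.4,"fingers":0},{"dp":[5,1.2,0],"twist":6.4,"fingers":0},{"dp":[5,1.2,0],"twist":6.4,"fingers":0},{"dp":[5,1.2,0],"twist":6.4,"fingers":0}]'
python3 - <<'E'
from h import *
st()
c=cam('wrist'); save(c,'w2.png',k=1.4)
for y in (.104,.052,0,-.052,-.104): print(np.round(proj(c,np.r_[fr(RK,0,y),.02])*1.4,0),end='')
E
```

```text
time_s: 3.72
tool_pos: [0.4826, 0.1655, 0.2224]
tool_rot: [180.0, 0.0, -5.2]
force: [-0.3, 0.5, -1.1]
grip_width: 0.0003
grasp_force: 0.0
t 3.725 p [0.4826 0.1655 0.2224] r [180.    0.   -5.2] F [-0.3  0.5 -1.1] w 0.0003 g 0.0
[[233. 147.]][[305. 147.]][[378. 148.]][[451. 148.]][[523. 149.]]
```

View pics/w2.png

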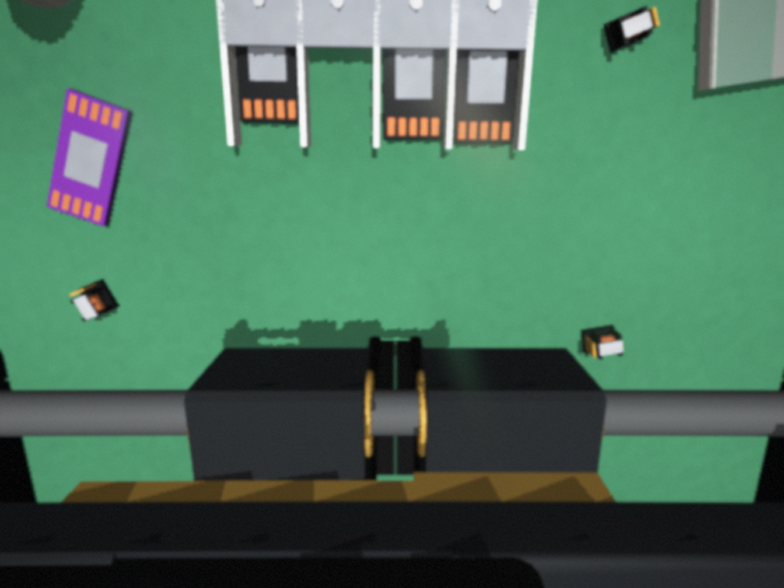

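The wrist view (1.4x) matches: the wall tips at (232,147) to (522,150) fit the projected rack to about 1 mm. The card front ends are near (270,123), (413,140) and (485,145). Purple look-alike at left, relays at (95,298), (605,343), (632,27).

Run:
```python
from h import *
c=cam('wrist')
w=onplane(c,np.array([(232,147),(304,147),(376,148),(449,150),(522,150)])/1.4,.02)
print([np.round(inv(RK,p)*1000,1).tolist() for p in w])
for n,q in (('A',(270,123)),('C',(413,140)),('D',(485,145))):
    p=onplane(c,np.array(q)/1.4,.008)[0]; f=inv(RK,p); print(n,p,f*1000); lane={'A':.078,'C':-.026,'D':-.078}[n]
    x,y=fr(RK,f[0]+.016,lane); print(x,y); plan(x,y,.05,-5.6); plan(x,y,.009,-5.6)
```

```text
[[-0.3, 104.6], [0.2, 53.2], [-0.1, 1.6], [-1.1, -50.8], [-0.8, -103.1]]
A [0.58428886 0.24844364 0.008     ] [16.81071992 79.36713894]
0.6000785828318236 0.24551894319984416
 dp [10.99 -9.02 17.26] tw 0.4
 dp [10.99 -9.01 21.36] tw 0.4
C [0.56312528 0.14541119 0.008     ] [  5.8206031  -25.24070107]
0.5789744185728358 0.1430914228811332
 dp [ 9.81  1.38 17.26] tw 0.4
 dp [ 9.82  1.38 21.36] tw 0.4
D [0.55477221 0.09272401 0.008     ] [  2.65806643 -78.49209834]
0.5707436862209708 0.09164964333193835
 dp [ 9.46  6.57 17.25] tw 0.4
 dp [ 9.46  6.57 21.35] tw 0.4
```

```bash
python3 -m jog '[{"dp":[9.5,6.5,5],"twist":0.4,"fingers":0},{"dp":[9.5,6.5,10],"twist":0.4,"fingers":0},{"dp":[9.5,6.5,15],"twist":0.4,"fingers":0},{"dp":[9.5,6.5,19],"twist":0.4,"fingers":0},{"dp":[9.5,6.5,20.4],"twist":0.4,"fingers":0},{"dp":[9.5,6.5,20.8],"twist":0.4,"fingers":0},{"dp":[9.5,6.5,21.2],"twist":0.4,"fingers":0},{"dp":[9.5,6.5,21.5],"twist":0.4,"fingers":0}]' 30
python3 -m jog '[{"dp":[0,0,0.1],"twist":0,"fingers":0},{"dp":[0,0,0.2],"twist":0,"fingers":0},{"dp":[0,0,0.2],"twist":0,"fingers":0}]'
```

```text
time_s: 4.82
tool_pos: [0.5734, 0.0926, 0.0094]
tool_rot: [-179.9, -0.2, -5.6]
force: [-0.2, 0.0, 1.3]
grip_width: 0.0006
grasp_force: 0.0
time_s: 5.2
tool_pos: [0.573, 0.0925, 0.0084]
tool_rot: [-179.9, -0.1, -5.6]
force: [-4.1, -0.8, 14.1]
grip_width: 0.0004
grasp_force: 6.4
```

```bash
python3 -m jog '[{"dp":[-0.6,0,0],"twist":0,"fingers":0},{"dp":[-1.6,0,0],"twist":0,"fingers":0},{"dp":[-2.8,0,0],"twist":0,"fingers":0},{"dp":[-4,0,0],"twist":0,"fingers":0},{"dp":[-5.2,0,0],"twist":0,"fingers":0},{"dp":[-6.4,0,0],"twist":0,"fingers":0},{"dp":[-7.5,0,0],"twist":0,"fingers":0},{"dp":[-7.5,0,0],"twist":0,"fingers":0}]'
python3 -m jog '[{"dp":[0,0,-2],"twist":0,"fingers":0},{"dp":[-2,0,-6],"twist":0,"fingers":0.7},{"dp":[-6,0,-10],"twist":0,"fingers":0.7},{"dp":[-6,0,-10],"twist":0,"fingers":0.7}]'
python3 - <<'E'
from h import *
st();c=cam('wrist'); save(c,'w3.png',k=1.4)
t=cam('top'); 
for q in ((272,286),(110,258),(277,193)): print('relay',onplane(t,q,.01))
E
```

```text
time_s: 6.2
tool_pos: [0.5002, 0.1001, 0.0084]
tool_rot: [-179.8, -0.4, -5.6]
force: [1.8, 0.4, 9.4]
grip_width: 0.0004
grasp_force: 5.1
time_s: 6.7
tool_pos: [0.4376, 0.1066, 0.1089]
tool_rot: [-179.7, -0.3, -5.5]
force: [-0.2, 0.8, 0.1]
grip_width: 0.0223
grasp_force: 0.0
t 6.7 p [0.4376 0.1066 0.1089] r [-179.7   -0.3   -5.5] F [-0.2  0.8  0.1] w 0.0223 g 0.0
relay [[0.39054138 0.00440964 0.01      ]]
relay [[0.46271313 0.40816808 0.01      ]]
relay [[ 0.6248035  -0.01070761  0.01      ]]
```

View pics/w3.png

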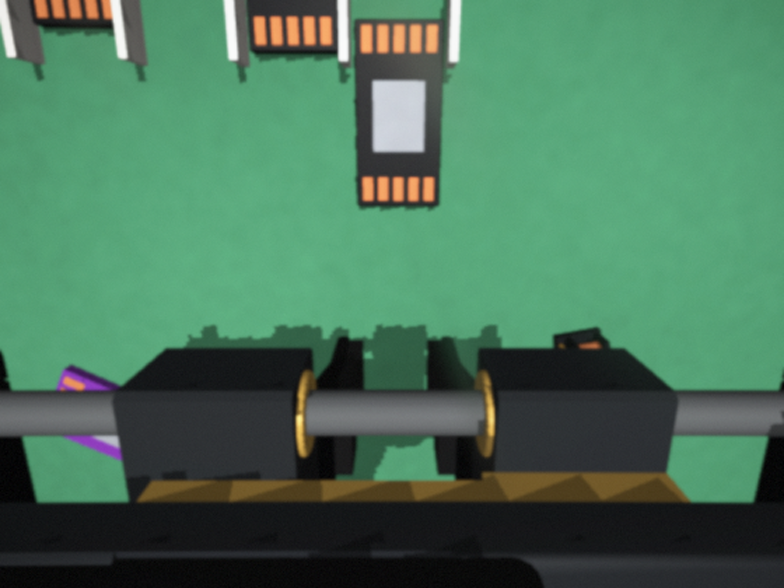

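The card now sticks out straight, with its near end at (359–438, 205) and its far end at (356–438, 20). Next I grip it 22 mm from the near end.

```bash
cat >> h.py <<'E'
def card(c,near,far,k=1.4,z=.008,g=.022):
    P=onplane(c,np.array([near,far],float)/k,z)[:,:2]; d=P[1]-P[0]; L=np.linalg.norm(d); yaw=np.degrees(np.arctan2(d[1],d[0])); q=P[0]+d/L*g
    print('len',L,'yaw',yaw,'centre',P.mean(0),'grip',q); return q,yaw
E
python3 - <<'E'
from h import *
c=cam('wrist')
q,yaw=card(c,(398.5,205),(397,20.5)); plan(*q,.05,yaw);plan(*q,.002,yaw)
for b in(.078,.026,-.026,-.078): print(b,fr(CS,-.013,b))
E
```

```text
len 0.08732204064000237 yaw -4.99213935808195 centre [0.52797267 0.09588481] grip [0.50639381 0.09776974]
 dp [6.92 0.06 5.53] tw -0.6
 dp [ 6.92  0.06 10.33] tw -0.6
0.078 [ 0.5664457  -0.09351939]
0.026 [ 0.56895869 -0.14545863]
-0.026 [ 0.57147169 -0.19739787]
-0.078 [ 0.57398468 -0.24933711]
```

```bash
python3 -m jog '[{"dp":[6.9,0.1,4],"twist":-0.5,"fingers":0.7},{"dp":[6.9,0.1,4],"twist":-0.5,"fingers":0.7},{"dp":[6.9,0.1,8],"twist":-0.5,"fingers":0.7},{"dp":[6.9,0.1,9.6],"twist":-0.5,"fingers":0.7},{"dp":[6.9,0.1,10.2],"twist":-0.5,"fingers":0.7},{"dp":[6.9,0.1,10.3],"twist":-0.5,"fingers":0.7},{"dp":[6.9,0.1,10.3],"twist":-0.5,"fingers":0.3},{"dp":[6.9,0.1,10.3],"twist":-0.5,"fingers":0.3}]' 30
python3 -m jog '[{"dp":[0,0,0],"twist":0,"fingers":0.3},{"dp":[0,0,0],"twist":0,"fingers":0.3},{"dp":[0,0,0],"twist":0,"fingers":0.3}]'
```

```text
time_s: 7.85
tool_pos: [0.507, 0.0977, 0.0036]
tool_rot: [-179.9, -0.1, -5.1]
force: [-0.4, 0.3, 0.3]
grip_width: 0.0481
grasp_force: 0.0
time_s: 8.22
tool_pos: [0.5068, 0.0977, 0.0034]
tool_rot: [-179.9, -0.1, -5.1]
force: [-1.9, 1.4, 5.3]
grip_width: 0.0436
grasp_force: 30.0
```

```bash
python3 -m jog '[{"dp":[-1,0,0],"twist":0,"fingers":0.3},{"dp":[-2.5,0,0],"twist":0,"fingers":0.3},{"dp":[-4,0,0],"twist":0,"fingers":0.3},{"dp":[-4,0,-0.5],"twist":0,"fingers":0.3},{"dp":[-4,0,-0.5],"twist":0,"fingers":0.3}]' 40
python3 - <<'E'
from h import *
x,y=fr(CS,-.09,-.078); print(x,y); plan(x,y,.0085,2.77)
E
```

```text
time_s: 8.85
tool_pos: [0.4655, 0.101, 0.0074]
tool_rot: [180.0, 0.1, -5.1]
force: [0.3, 1.0, -1.5]
grip_width: 0.0432
grasp_force: 40.0
0.4970746475477958 -0.2530582741429918
 dp [ 6.3  34.99 -0.11] tw -7.9
```

```bash
python3 -m jog '[{"dp":[1,4,0],"twist":-1,"fingers":0.3},{"dp":[2,10,0],"twist":-3,"fingers":0.3},{"dp":[3,16,0],"twist":-5,"fingers":0.3},{"dp":[4,22,0],"twist":-7,"fingers":0.3},{"dp":[5,28,0],"twist":-7.9,"fingers":0.3},{"dp":[6,33,0],"twist":-7.9,"fingers":0.3},{"dp":[6.3,35,0],"twist":-7.9,"fingers":0.3},{"dp":[6.3,35,0],"twist":-7.9,"fingers":0.3}]'
python3 -m jog '[{"dp":[0,0,0],"twist":0,"fingers":0.3},{"dp":[0,0,0],"twist":0,"fingers":0.3}]'
python3 - <<'E'
from h import *
st();c=cam('wrist'); save(c,'w4.png',k=1.4)
for b in(.104,.052,0,-.052,-.104): print(b,np.round(1.4*proj(c,np.r_[fr(CS,0,b),.017]),0))
for e in(-.022,.022): print(e,np.round(1.4*proj(c,np.r_[fr(CS,-.022,-.078+e),.012]),0))
E
```

```text
time_s: 9.85
tool_pos: [0.4967, -0.2553, 0.0069]
tool_rot: [180.0, 0.1, 2.5]
force: [-0.1, -0.4, -1.6]
grip_width: 0.0432
grasp_force: 40.0
time_s: 10.1
tool_pos: [0.498, -0.2512, 0.0072]
tool_rot: [-179.9, 0.0, 2.9]
force: [-0.6, -0.6, -0.4]
grip_width: 0.0432
grasp_force: 40.0
t 10.1 p [ 0.498  -0.2512  0.0072] r [-179.9    0.     2.9] F [-0.6 -0.6 -0.4] w 0.0432 g 40.0
0.104 [[-231.   94.]]
0.052 [[-46.  96.]]
0 [[135.  97.]]
-0.052 [[314.  98.]]
-0.104 [[493.  99.]]
-0.022 [[473. 175.]]
0.022 [[333. 175.]]
```

View pics/w4.png

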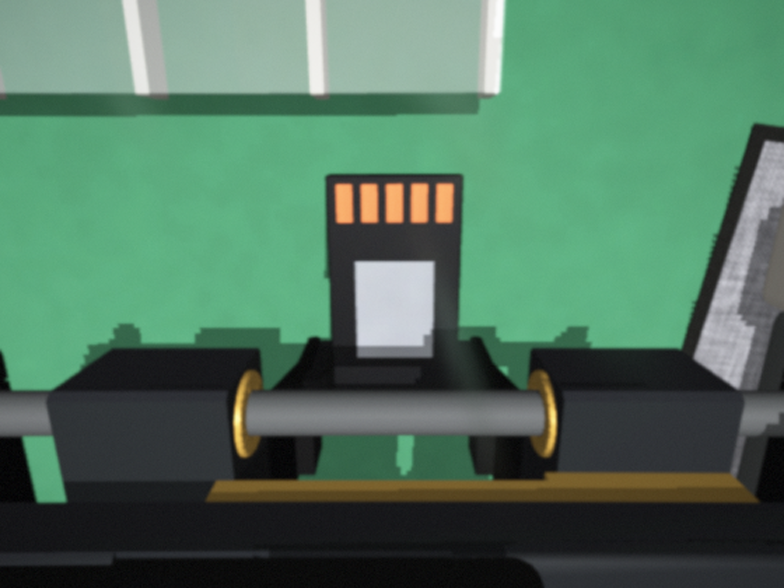

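The held card's far edge is at (327–462, 176). The bay's wall fronts are centred near (317,95) and (491,95), so I compute the lateral error from those.

Run:
```python
from h import *
c=cam('wrist'); u=np.array
for z in(.013,.017):
    w=onplane(c,u([(149,95),(317,95),(491,95)])/1.4,z); print(z,[np.round(1000*inv(CS,p),1).tolist() for p in w])
k=onplane(c,u([(327,176),(462,176),(331,300),(460,300)])/1.4,.0118); K=[np.round(1000*inv(CS,p),1).tolist() for p in k];print(K)
```

```text
0.013 [[1.1, -2.4], [1.4, -52.5], [1.5, -104.5]]
0.017 [[0.7, -4.3], [1.0, -53.1], [1.1, -103.7]]
[[-22.2, -54.5], [-22.1, -96.9], [-63.0, -54.4], [-62.9, -97.9]]
```

```bash
python3 -m jog '[{"dp":[0,0.25,0.3],"twist":0,"fingers":0.3},{"dp":[0,0.25,0.3],"twist":0,"fingers":0.3},{"dp":[1,0.25,0.3],"twist":0,"fingers":0.3},{"dp":[2,0.25,0.3],"twist":0,"fingers":0.3},{"dp":[2.6,0.25,0.3],"twist":0,"fingers":0.3},{"dp":[3.2,0.25,0.3],"twist":0,"fingers":0.3},{"dp":[3.8,0.25,0.3],"twist":0,"fingers":0.3},{"dp":[3.8,0.25,0.3],"twist":0,"fingers":0.3}]'
python3 - <<'E'
from h import *
st();print(inv(CS,env.get_obs()['tool_pos'])*1000)
E
```

```text
time_s: 11.2
tool_pos: [0.5363, -0.2538, 0.0045]
tool_rot: [180.0, -0.0, 2.8]
force: [-0.0, 0.1, -0.0]
grip_width: 0.0429
grasp_force: 40.0
t 11.2 p [ 0.5363 -0.2538  0.0045] r [180.   -0.    2.8] F [-0.   0.1 -0. ] w 0.0429 g 40.0
[-50.82703213 -80.63450727]
```

```bash
python3 -m jog '[{"dp":[0.8,0,0],"twist":0,"fingers":0.3},{"dp":[1.6,0,0],"twist":0,"fingers":0.3},{"dp":[2.4,0,0],"twist":0,"fingers":0.3},{"dp":[3.2,0,0],"twist":0,"fingers":0.3},{"dp":[3.5,0,0.05],"twist":0,"fingers":0.3},{"dp":[3.5,0,0.05],"twist":0,"fingers":0.75},{"dp":[3.5,0,0.05],"twist":0,"fingers":0.75},{"dp":[3.5,0,0.05],"twist":0,"fingers":0.75}]'
python3 -m jog '[{"dp":[0,0,-3],"twist":0,"fingers":0.75},{"dp":[-4.5,-0.2,-3],"twist":0,"fingers":0},{"dp":[-4.5,-0.2,-3],"twist":0,"fingers":0},{"dp":[-4.5,-0.2,-3],"twist":0,"fingers":0},{"dp":[-4.5,-0.2,-3],"twist":0,"fingers":0},{"dp":[-4.5,-0.2,0],"twist":0,"fingers":0},{"dp":[-4.5,-0.2,0],"twist":0,"fingers":0}]'
python3 - <<'E'
from h import *
st();print(inv(CS,env.get_obs()['tool_pos'])*1000)
E
```

```text
time_s: 12.2
tool_pos: [0.5707, -0.2524, 0.0042]
tool_rot: [-180.0, -0.0, 2.7]
force: [0.2, -0.3, 0.5]
grip_width: 0.0622
grasp_force: 0.0
time_s: 13.08
tool_pos: [0.5245, -0.2514, 0.002]
tool_rot: [-179.9, 0.2, 2.8]
force: [0.1, 0.3, 0.4]
grip_width: 0.0133
grasp_force: 0.0
t 13.075 p [ 0.5245 -0.2514  0.002 ] r [-179.9    0.2    2.8] F [0.1 0.3 0.4] w 0.0133 g 0.0
[-62.50847041 -77.63157658]
```

```bash
python3 -m jog '[{"dp":[0.8,0.1,-0.1],"twist":0,"fingers":0},{"dp":[1.6,0.1,-0.1],"twist":0,"fingers":0},{"dp":[2.4,0.1,-0.1],"twist":0,"fingers":0},{"dp":[3.2,0.1,-0.1],"twist":0,"fingers":0},{"dp":[4,0.1,-0.1],"twist":0,"fingers":0},{"dp":[4.6,0.1,-0.1],"twist":0,"fingers":0},{"dp":[5,0.1,-0.1],"twist":0,"fingers":0},{"dp":[5,0.1,-0.1],"twist":0,"fingers":0}]'
python3 -m jog '[{"dp":[0.2,0,0],"twist":0,"fingers":0},{"dp":[0.3,0,0],"twist":0,"fingers":0}]'
python3 -m jog '[{"dp":[0.1,0,0],"twist":0,"fingers":0},{"dp":[0.2,0,0],"twist":0,"fingers":0}]'
```

```text
time_s: 14.08
tool_pos: [0.5762, -0.2509, 0.005]
tool_rot: [180.0, -0.0, 2.8]
force: [-0.1, -0.8, 0.3]
grip_width: 0.0007
grasp_force: 0.0
time_s: 14.32
tool_pos: [0.5778, -0.251, 0.0049]
tool_rot: [-180.0, 0.1, 2.7]
force: [-3.7, -0.2, 2.9]
grip_width: 0.0006
grasp_force: 1.8
time_s: 14.58
tool_pos: [0.5779, -0.251, 0.0048]
tool_rot: [-179.9, 0.3, 2.7]
force: [-9.1, 0.5, 4.9]
grip_width: 0.0002
grasp_force: 4.4
```

```bash
cat >> h.py <<'E'
def prof(c,F,y,xs,z):
    for x in xs:
        u,v=proj(c,np.r_[fr(F,x,y),z])[0]
        if 0<=u<559.5 and 0<=v<419.5: print(round(x*1000),c['pixels'][int(round(v)),int(round(u))].tolist(),end='; ')
    print()
E
python3 -m jog '[{"dp":[-2,0,0],"twist":0,"fingers":0},{"dp":[-6,0,-5],"twist":0,"fingers":0},{"dp":[-8,0,-10],"twist":0,"fingers":0},{"dp":[-8,0,-10],"twist":0,"fingers":0},{"dp":[-8,0,-10],"twist":0,"fingers":0}]' | head -2
python3 - <<'E'
from h import *
c=cam('wrist')
prof(c,CS,-.0775,np.arange(-.012,.05,.002),.008)
x,y=fr(RK,.0058+.016,-.026); 
plan(x,y+.001,.06,-5.6);plan(x,y+.001,.0095,-5.6)
E
```

```text
time_s: 15.2
tool_pos: [0.5016, -0.2541, 0.1052]
-12 [120, 162, 87]; -10 [117, 160, 85]; -8 [119, 163, 86]; -6 [119, 162, 87]; -4 [107, 146, 77]; -2 [65, 91, 47]; 0 [64, 89, 47]; 2 [79, 86, 71]; 4 [133, 133, 131]; 6 [141, 151, 165]; 8 [142, 152, 169]; 10 [141, 154, 172]; 12 [141, 154, 173]; 14 [142, 154, 175]; 16 [140, 151, 167]; 18 [133, 135, 132]; 20 [134, 134, 132]; 22 [134, 134, 132]; 24 [134, 133, 131]; 26 [133, 133, 130]; 28 [132, 131, 130]; 30 [173, 172, 169]; 32 [189, 187, 182]; 34 [189, 186, 183]; 36 [188, 186, 182]; 38 [189, 187, 183]; 40 [188, 186, 183]; 42 [186, 185, 183]; 44 [188, 185, 182]; 46 [184, 182, 179]; 48 [184, 182, 178]; 
 dp [  9.73 -39.36   4.46] tw 8.4
 dp [  9.73 -39.35   9.51] tw 8.4
```

```bash
python3 -m jog '[{"dp":[0,-6,0],"twist":2,"fingers":0},{"dp":[1,-12,0],"twist":4,"fingers":0},{"dp":[3,-18,0],"twist":6,"fingers":0},{"dp":[6,-24,0],"twist":8,"fingers":0},{"dp":[9,-30,0],"twist":8.4,"fingers":0},{"dp":[9.7,-36,0],"twist":8.4,"fingers":0},{"dp":[9.7,-39.4,2],"twist":8.4,"fingers":0},{"dp":[9.7,-39.4,5],"twist":8.4,"fingers":0}]' |head -3
python3 - <<'E'
from h import *
x,y=fr(RK,.0058+.016,-.026);plan(x,y+.001,.0095,-5.6)
c=cam('wrist');prof(c,RK,-.025,np.arange(-.02,.04,.003),.008)
E
```

```text
time_s: 16.25
tool_pos: [0.5781, 0.1503, 0.053]
tool_rot: [-179.9, 0.1, -5.1]
 dp [0.15 0.62 4.35] tw 0.5
-20 [92, 90, 88]; -17 [77, 75, 74]; -14 [51, 51, 49]; -11 [9, 8, 10]; -8 [12, 12, 12]; -5 [9, 8, 8]; -2 [12, 11, 10]; 1 [12, 12, 12]; 4 [10, 9, 10]; 7 [14, 12, 12]; 10 [11, 9, 10]; 13 [36, 58, 103]; 16 [48, 79, 139]; 19 [75, 124, 209]; 22 [49, 77, 131]; 25 [33, 32, 31]; 28 [35, 34, 32]; 31 [37, 34, 34]; 34 [50, 48, 47]; 37 [187, 179, 174];
```

```bash
python3 -m jog '[{"dp":[0,0,2.5],"twist":0,"fingers":0},{"dp":[0,0,3.2],"twist":0,"fingers":0},{"dp":[0,0,3.8],"twist":0,"fingers":0},{"dp":[0,0,4.2],"twist":0,"fingers":0},{"dp":[0,0,4.5],"twist":0,"fingers":0},{"dp":[0,0,4.7],"twist":0,"fingers":0},{"dp":[0,0,4.7],"twist":0,"fingers":0}]' 30
```

```text
time_s: 17.18
tool_pos: [0.5791, 0.1437, 0.0085]
tool_rot: [-180.0, -0.0, -5.6]
force: [0.0, 0.1, 1.7]
grip_width: 0.0003
grasp_force: 0.7
```

Run:
```python
from h import *
st();print(inv(RK,env.get_obs()['tool_pos'])*1000)
```

```text
t 17.175 p [0.5791 0.1437 0.0085] r [-180.    -0.    -5.6] F [0.  0.1 1.7] w 0.0003 g 0.7
[ 21.869664   -25.36436356]
```

Contact made. Press about 2.5 mm more and pull 78 mm.

```bash
python3 -m jog '[{"dp":[0,0,0.15],"twist":0,"fingers":0},{"dp":[0,0,0.25],"twist":0,"fingers":0},{"dp":[-1,0,0.25],"twist":0,"fingers":0},{"dp":[-2.2,0,0.25],"twist":0,"fingers":0},{"dp":[-3.4,0,0.25],"twist":0,"fingers":0},{"dp":[-4.6,0,0.25],"twist":0,"fingers":0},{"dp":[-5.8,0,0.25],"twist":0,"fingers":0},{"dp":[-6.8,0,0.25],"twist":0,"fingers":0}]'
python3 -m jog '[{"dp":[-1,0,0],"twist":0,"fingers":0},{"dp":[-1,0,0],"twist":0,"fingers":0},{"dp":[-1,0,-2],"twist":0,"fingers":0},{"dp":[-3,0,-6],"twist":0,"fingers":0.7},{"dp":[-7,0,-10],"twist":0,"fingers":0.7},{"dp":[-7,0,-10],"twist":0,"fingers":0.7},{"dp":[-7,0,-10],"twist":0,"fingers":0.7}]'
python3 - <<'E'
from h import *
c=cam('wrist'); save(c,'w5.png',k=1.4)
E
```

```text
time_s: 18.18
tool_pos: [0.5156, 0.151, 0.0085]
tool_rot: [-179.8, -0.5, -5.7]
force: [3.9, -0.4, 7.5]
grip_width: 0.0005
grasp_force: 3.7
time_s: 19.05
tool_pos: [0.4417, 0.1572, 0.1055]
tool_rot: [-180.0, -0.0, -5.6]
force: [0.2, -0.1, -0.6]
grip_width: 0.0326
grasp_force: 0.0
```

View pics/w5.png

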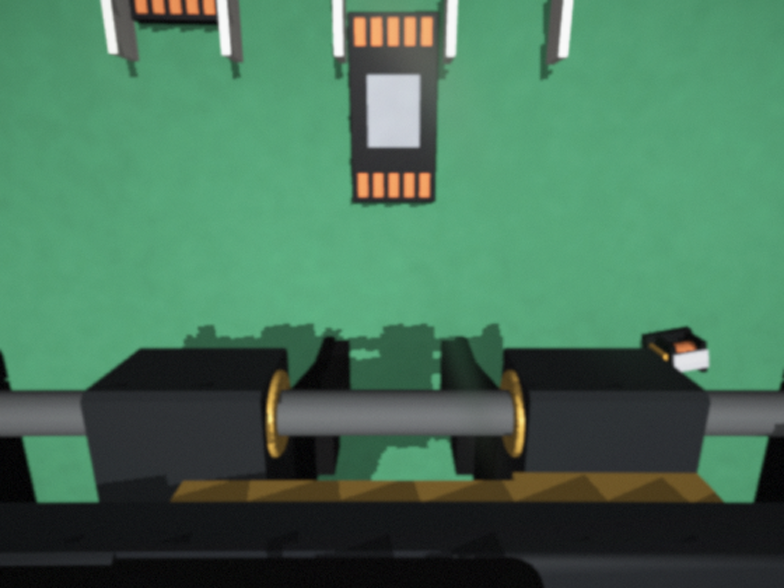

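The second card sticks out with its near end at (352–435, 202) and its far end at (348–437, 12).

Run:
```python
from h import *
c=cam('wrist')
q,yaw=card(c,(393.5,202),(392.5,12)); plan(*q,.003,yaw)
```

```text
len 0.08886191777077418 yaw -5.378684844580776 centre [0.53424662 0.14901113] grip [0.51191442 0.15111376]
 dp [ 7.08 -0.17 10.14] tw -0.3
```

```bash
python3 -m jog '[{"dp":[6.9,-0.1,4],"twist":0,"fingers":0.7},{"dp":[6.9,-0.1,4],"twist":0,"fingers":0.7},{"dp":[6.9,-0.1,8],"twist":0,"fingers":0.7},{"dp":[6.9,-0.1,9.6],"twist":0,"fingers":0.7},{"dp":[6.9,-0.1,10],"twist":0,"fingers":0.7},{"dp":[6.9,-0.1,10.1],"twist":0,"fingers":0.7},{"dp":[6.9,-0.1,10.1],"twist":0,"fingers":0.3},{"dp":[6.9,-0.1,10.1],"twist":0,"fingers":0.3}]' 40 | head -2
python3 -m jog '[{"dp":[0,0,0],"twist":0,"fingers":0.3},{"dp":[0,0,0],"twist":0,"fingers":0.3},{"dp":[-1,0,0],"twist":0,"fingers":0.3},{"dp":[-2.5,0,0],"twist":0,"fingers":0.3},{"dp":[-4,0,0],"twist":0,"fingers":0.3},{"dp":[-4,0,-0.4],"twist":0,"fingers":0.3},{"dp":[-4,0,-0.4],"twist":0,"fingers":0.3}]'
python3 - <<'E'
from h import *
x,y=fr(CS,-.09,-.0285); plan(x,y,.007,2.77)
E
```

```text
time_s: 20.15
tool_pos: [0.5108, 0.1518, 0.0056]
time_s: 21.02
tool_pos: [0.4691, 0.1554, 0.0082]
tool_rot: [180.0, 0.1, -5.6]
force: [-0.7, 0.4, -0.2]
grip_width: 0.0424
grasp_force: 40.0
 dp [ 6.05 35.48  0.12] tw -8.4
```

```bash
python3 -m jog '[{"dp":[1,4,0],"twist":-1,"fingers":0.3},{"dp":[2,10,0],"twist":-3,"fingers":0.3},{"dp":[3,16,0],"twist":-5,"fingers":0.3},{"dp":[4,22,0],"twist":-7,"fingers":0.3},{"dp":[5,28,0],"twist":-8.4,"fingers":0.3},{"dp":[6,33,0],"twist":-8.4,"fingers":0.3},{"dp":[6,35.5,0],"twist":-8.4,"fingers":0.3},{"dp":[6,35.5,0],"twist":-8.4,"fingers":0.3}]' | head -1
python3 -m jog '[{"dp":[0,0,0],"twist":0,"fingers":0.3},{"dp":[0,0,0],"twist":0,"fingers":0.3},{"dp":[0,0,0],"twist":0,"fingers":0.3}]'
python3 - <<'E'
from h import *
st();c=cam('wrist'); save(c,'w6.png',k=1.4)
# row-wise scan: dark edges of card and white wall fronts
g=cv2.cvtColor(c['pixels'],cv2.COLOR_BGR2HSV)
print(inv(CS,env.get_obs()['tool_pos'])*1000)
for v in range(120,150,6):
    x=np.where(g[v,150:400,2]<70)[0]; print(v,x.min()+150 if len(x) else None,x.max()+150 if len(x) else None)
for v in (60,63,66):
    w=(g[v,:,1]<35)&(g[v,:,2]>150); e=np.flatnonzero(np.diff(w.astype(int))); print(v,e.tolist())
E
```

```text
time_s: 22.02
time_s: 22.4
tool_pos: [0.4955, -0.2025, 0.0085]
tool_rot: [-180.0, -0.0, 2.9]
force: [0.1, -0.6, -1.3]
grip_width: 0.0423
grasp_force: 40.0
t 22.4 p [ 0.4955 -0.2025  0.0085] r [-180.    -0.     2.9] F [ 0.1 -0.6 -1.3] w 0.0423 g 40.0
[-89.14018903 -27.72165937]
120 235 327
126 234 329
132 234 329
138 234 328
144 236 328
60 [88, 113, 212, 228, 332, 348, 350, 351, 361, 362, 392, 393, 398, 399, 417, 418, 429, 430, 436, 437, 454, 472]
63 [88, 114, 212, 228, 332, 348, 350, 351, 454, 472]
66 [89, 114, 212, 228, 332, 347, 461, 470]
```

View pics/w6.png

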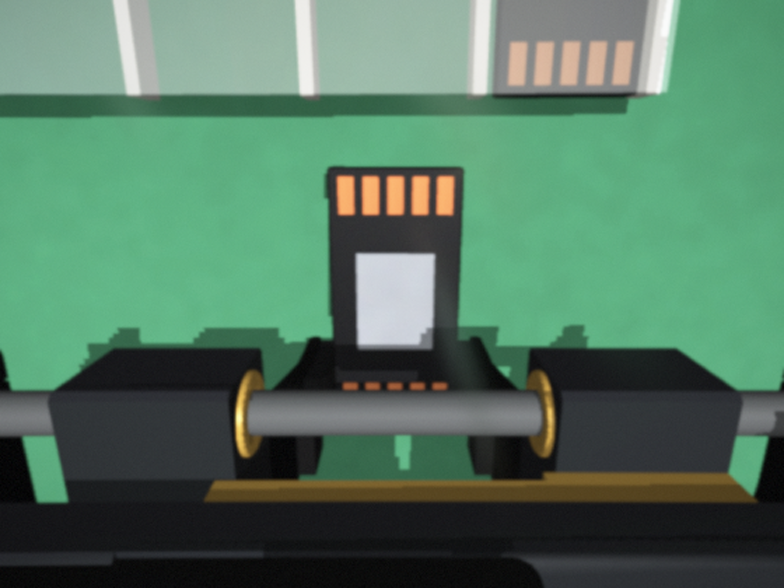

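The first card is flush at the mouth (497–645, 95). The held card's far edge is at (328–462, 169), and the wall fronts of its bay are at (307,95) and (479,95).

Run:
```python
from h import *
c=cam('wrist'); u=np.array
w=onplane(c,u([(307,95),(479,95),(652,95)])/1.4,.013); print([np.round(1000*inv(CS,p),1).tolist() for p in w])
k=onplane(c,u([(328,169),(462,169),(332,290),(460,290)])/1.4,.0115); print([np.round(1000*inv(CS,p),1).tolist() for p in k]); st()
```

```text
[[1.3, -0.6], [1.4, -52.4], [1.3, -104.2]]
[[-20.4, -6.0], [-20.3, -48.3], [-60.1, -5.9], [-60.1, -49.2]]
t 22.5 p [ 0.4954 -0.2031  0.0086] r [-180.    -0.     2.8] F [-0.3 -0.5 -0.1] w 0.0422 g 40.0
```

```bash
python3 -m jog '[{"dp":[0,-0.1,0.3],"twist":0,"fingers":0.3},{"dp":[0.8,-0.1,0.3],"twist":0,"fingers":0.3},{"dp":[1.6,-0.1,0.3],"twist":0,"fingers":0.3},{"dp":[2.2,-0.1,0.3],"twist":0,"fingers":0.3},{"dp":[2.8,-0.1,0.3],"twist":0,"fingers":0.3},{"dp":[3.4,-0.1,0.3],"twist":0,"fingers":0.3},{"dp":[4,-0.1,0.3],"twist":0,"fingers":0.3},{"dp":[4,-0.1,0.3],"twist":0,"fingers":0.3}]'
python3 - <<'E'
from h import *
print(inv(CS,env.get_obs()['tool_pos'])*1000)
E
```

```text
time_s: 23.5
tool_pos: [0.5357, -0.2008, 0.0055]
tool_rot: [180.0, -0.0, 2.8]
force: [-0.5, 0.5, -0.0]
grip_width: 0.0422
grasp_force: 40.0
[-48.86166693 -27.68282696]
```

```bash
python3 -m jog '[{"dp":[0.8,-0.05,0],"twist":0,"fingers":0.3},{"dp":[1.6,-0.05,0],"twist":0,"fingers":0.3},{"dp":[2.4,-0.05,0],"twist":0,"fingers":0.3},{"dp":[3.1,-0.05,0],"twist":0,"fingers":0.3},{"dp":[3.3,-0.05,0.05],"twist":0,"fingers":0.3},{"dp":[3.3,-0.05,0.1],"twist":0,"fingers":0.75},{"dp":[3.3,-0.05,0.1],"twist":0,"fingers":0.75},{"dp":[3.3,-0.05,0.1],"twist":0,"fingers":0.75}]'
python3 -m jog '[{"dp":[0,0,-3],"twist":0,"fingers":0.75},{"dp":[-4.5,0,-3],"twist":0,"fingers":0},{"dp":[-4.5,0,-3],"twist":0,"fingers":0},{"dp":[-4.5,0,-3],"twist":0,"fingers":0},{"dp":[-4.5,0,-3],"twist":0,"fingers":0},{"dp":[-4.5,0,0],"twist":0,"fingers":0},{"dp":[-4.5,0,0],"twist":0,"fingers":0},{"dp":[-4.5,0,0],"twist":0,"fingers":0}]'
python3 - <<'E'
from h import *
print(inv(CS,env.get_obs()['tool_pos'])*1000)
E
```

```text
time_s: 24.5
tool_pos: [0.5679, -0.1989, 0.0044]
tool_rot: [-180.0, 0.0, 2.8]
force: [0.9, -0.2, 0.6]
grip_width: 0.0623
grasp_force: 0.0
time_s: 25.5
tool_pos: [0.5237, -0.2012, 0.005]
tool_rot: [180.0, -0.0, 2.8]
force: [0.2, -0.2, 0.4]
grip_width: 0.0043
grasp_force: 0.0
[-60.919285   -27.52840819]
```

```bash
python3 -m jog '[{"dp":[0.8,-0.1,0],"twist":0,"fingers":0},{"dp":[1.6,-0.1,0],"twist":0,"fingers":0},{"dp":[2.4,-0.1,0],"twist":0,"fingers":0},{"dp":[3.2,-0.1,0],"twist":0,"fingers":0},{"dp":[4,-0.1,0],"twist":0,"fingers":0},{"dp":[4.6,-0.1,0],"twist":0,"fingers":0},{"dp":[4.9,-0.1,0],"twist":0,"fingers":0},{"dp":[4.9,-0.1,0],"twist":0,"fingers":0}]' | head -4
python3 -m jog '[{"dp":[0.2,0,0],"twist":0,"fingers":0},{"dp":[0.4,0,0],"twist":0,"fingers":0}]'
python3 -m jog '[{"dp":[0.1,0,0],"twist":0,"fingers":0},{"dp":[0.2,0,0],"twist":0,"fingers":0}]'
python3 -m jog '[{"dp":[-2,0,0],"twist":0,"fingers":0},{"dp":[-6,0,-5],"twist":0,"fingers":0},{"dp":[-8,0,-10],"twist":0,"fingers":0},{"dp":[-8,0,-10],"twist":0,"fingers":0},{"dp":[-8,0,-10],"twist":0,"fingers":0}]' | head -2
python3 - <<'E'
from h import *
c=cam('wrist')
prof(c,CS,-.026,np.arange(-.008,.036,.002),.008); prof(c,CS,-.078,np.arange(-.008,.036,.002),.008)
x,y=fr(RK,.0168+.014,.078); plan(x,y+.001,.06,-5.6)
E
```

```text
time_s: 26.5
tool_pos: [0.5722, -0.1977, 0.0045]
tool_rot: [180.0, -0.0, 2.8]
force: [-0.3, 0.2, 0.3]
time_s: 26.75
tool_pos: [0.575, -0.1975, 0.0044]
tool_rot: [-180.0, 0.1, 2.8]
force: [-4.6, 0.1, 2.6]
grip_width: 0.0008
grasp_force: 2.4
time_s: 27.0
tool_pos: [0.5751, -0.1975, 0.0043]
tool_rot: [-179.9, 0.3, 2.7]
force: [-9.2, 0.4, 7.3]
grip_width: 0.0004
grasp_force: 4.6
time_s: 27.62
tool_pos: [0.4987, -0.2007, 0.1047]
-8 [117, 159, 83]; -6 [117, 160, 84]; -4 [83, 115, 60]; -2 [63, 88, 46]; 0 [60, 83, 44]; 2 [101, 103, 99]; 4 [132, 139, 150]; 6 [149, 173, 207]; 8 [148, 172, 206]; 10 [147, 171, 206]; 12 [148, 172, 208]; 14 [147, 170, 205]; 16 [145, 166, 198]; 18 [128, 130, 131]; 20 [129, 129, 127]; 22 [128, 128, 125]; 24 [127, 128, 124]; 26 [129, 130, 127]; 28 [130, 130, 127]; 30 [165, 164, 161]; 32 [182, 180, 176]; 34 [183, 179, 176]; 
-8 [113, 154, 88]; -6 [115, 154, 90]; -4 [106, 141, 82]; -2 [74, 98, 61]; 0 [71, 95, 60]; 2 [96, 102, 92]; 4 [127, 132, 131]; 6 [141, 160, 187]; 8 [143, 163, 191]; 10 [141, 161, 190]; 12 [142, 160, 188]; 14 [140, 158, 185]; 16 [137, 153, 177]; 18 [125, 129, 131]; 20 [123, 124, 122]; 22 [123, 125, 121]; 24 [122, 122, 121]; 26 [121, 122, 121]; 28 [121, 121, 119]; 30 [151, 149, 147]; 32 [181, 179, 175]; 34 [181, 179, 175]; 
 dp [ 12.16 -44.19   4.4 ] tw 8.4
```

```bash
python3 -m jog '[{"dp":[0,-6,0],"twist":2,"fingers":0},{"dp":[0,-12,0],"twist":4,"fingers":0},{"dp":[1,-18,0],"twist":6,"fingers":0},{"dp":[2,-24,0],"twist":8,"fingers":0},{"dp":[3,-30,0],"twist":8.4,"fingers":0},{"dp":[4,-36,0],"twist":8.4,"fingers":0},{"dp":[4,-42,0],"twist":8.4,"fingers":0},{"dp":[4,-44.2,0],"twist":8.4,"fingers":0}]' |head -1
python3 -m jog '[{"dp":[0,0,0],"twist":0,"fingers":0},{"dp":[0,0,0],"twist":0,"fingers":0}]' | head -3
python3 - <<'E'
from h import *
c=cam('wrist'); prof(c,RK,.079,np.arange(-.01,.06,.003),.008)
x,y=fr(RK,.0168+.014,.078); plan(x,y+.001,.0085,-5.6)
E
```

```text
time_s: 28.68
time_s: 28.92
tool_pos: [0.517, 0.2394, 0.1038]
tool_rot: [179.9, 0.0, -5.8]
-10 [121, 164, 86]; -7 [118, 163, 85]; -4 [118, 160, 85]; -1 [116, 159, 84]; 2 [115, 158, 83]; 5 [116, 158, 84]; 8 [115, 158, 82]; 11 [119, 161, 85]; 14 [116, 158, 85]; 17 [65, 89, 46]; 20 [57, 70, 100]; 23 [103, 165, 244]; 26 [102, 164, 244]; 29 [103, 165, 244]; 32 [101, 164, 244]; 35 [55, 54, 54]; 38 [55, 52, 52]; 41 [57, 55, 55]; 44 [56, 54, 54]; 47 [203, 195, 189]; 50 [210, 203, 198]; 53 [212, 204, 198]; 56 [213, 205, 199]; 59 [213, 205, 200]; 
 dp [ 7.96 -1.58  9.56] tw -0.3
```

```bash
python3 -m jog '[{"dp":[5,-1.3,0],"twist":0,"fingers":0},{"dp":[8,-1.3,4],"twist":0,"fingers":0},{"dp":[8,-1.3,7],"twist":0,"fingers":0},{"dp":[8,-1.3,7],"twist":0,"fingers":0}]' | head -3
python3 - <<'E'
from h import *
print(inv(RK,env.get_obs()['tool_pos'])*1000)
E
```

```text
time_s: 29.48
tool_pos: [0.596, 0.2438, 0.0319]
tool_rot: [179.8, 0.3, -5.8]
[28.9507216  75.89787402]
```

```bash
python3 -m jog '[{"dp":[0.2,-0.2,1],"twist":0,"fingers":0},{"dp":[0.2,-0.2,1.6],"twist":0,"fingers":0},{"dp":[0.2,-0.2,2.1],"twist":0,"fingers":0},{"dp":[0.2,-0.2,2.4],"twist":0,"fingers":0},{"dp":[0.2,-0.2,2.5],"twist":0,"fingers":0},{"dp":[0.2,-0.2,2.6],"twist":0,"fingers":0},{"dp":[0.2,-0.2,2.6],"twist":0,"fingers":0}]' 30
```

```text
time_s: 30.35
tool_pos: [0.5998, 0.2491, 0.0086]
tool_rot: [-180.0, -0.0, -5.6]
force: [0.1, -1.1, 0.5]
grip_width: 0.0005
grasp_force: 0.0
```

```bash
python3 -m jog '[{"dp":[0,0.1,0.15],"twist":0,"fingers":0},{"dp":[0,0.1,0.35],"twist":0,"fingers":0},{"dp":[-1,0.1,0.35],"twist":0,"fingers":0},{"dp":[-2.2,0.1,0.35],"twist":0,"fingers":0},{"dp":[-3.4,0.1,0.35],"twist":0,"fingers":0},{"dp":[-4.6,0.1,0.35],"twist":0,"fingers":0},{"dp":[-5.8,0.1,0.35],"twist":0,"fingers":0},{"dp":[-7,0.1,0.35],"twist":0,"fingers":0}]'
python3 -m jog '[{"dp":[-1.2,0,0],"twist":0,"fingers":0},{"dp":[-2.2,0,0],"twist":0,"fingers":0},{"dp":[-2.2,0,0],"twist":0,"fingers":0},{"dp":[-2.2,0,-3],"twist":0,"fingers":0},{"dp":[-6,0,-7],"twist":0,"fingers":0.7},{"dp":[-8,0,-10],"twist":0,"fingers":0.7},{"dp":[-8,0,-10],"twist":0,"fingers":0.7},{"dp":[-8,0,-10],"twist":0,"fingers":0.7}]'
python3 - <<'E'
from h import *
c=cam('wrist'); save(c,'w7.png',k=1.4)
E
```

```text
time_s: 31.35
tool_pos: [0.535, 0.2556, 0.0085]
tool_rot: [-179.8, -0.6, -5.7]
force: [5.5, -0.4, 8.9]
grip_width: 0.0004
grasp_force: 4.0
time_s: 32.35
tool_pos: [0.4507, 0.2625, 0.1047]
tool_rot: [180.0, -0.0, -5.7]
force: [-0.3, 0.1, -0.4]
grip_width: 0.0325
grasp_force: 0.0
```

View pics/w7.png

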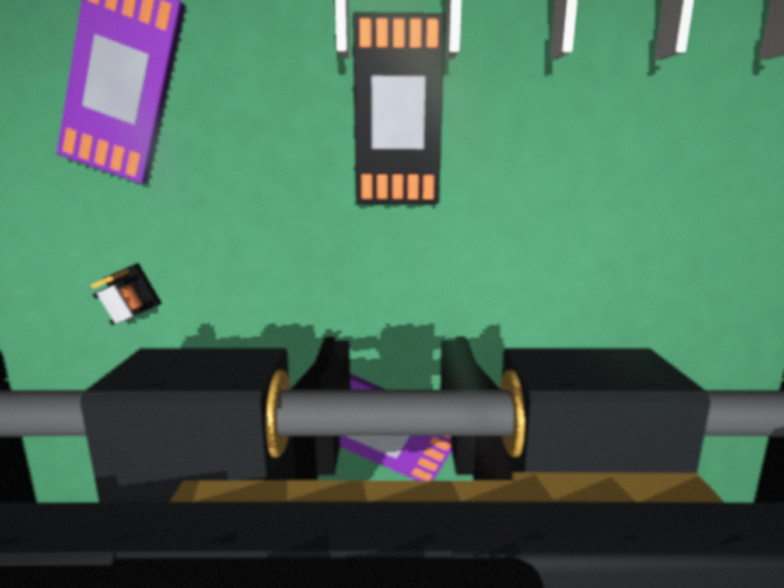

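The third card is out straight, with its near end at (356–440, 204) and its far end at (355–442, 13). The purple look-alikes are clear of it.

Run:
```python
from h import *
c=cam('wrist')
q,yaw=card(c,(398,204),(398.5,13)); plan(*q,.004,yaw)
```

```text
len 0.08923762375442064 yaw -5.706809846930918 centre [0.54218779 0.25175331] grip [0.51968108 0.25400248]
 dp [6.97 0.09 9.99] tw 0.0
```

```bash
python3 -m jog '[{"dp":[6.9,0.1,4],"twist":0,"fingers":0.7},{"dp":[6.9,0.1,4],"twist":0,"fingers":0.7},{"dp":[6.9,0.1,8],"twist":0,"fingers":0.7},{"dp":[6.9,0.1,9.5],"twist":0,"fingers":0.7},{"dp":[6.9,0.1,9.9],"twist":0,"fingers":0.7},{"dp":[6.9,0.1,10.1],"twist":0,"fingers":0.7},{"dp":[6.9,0.1,10.1],"twist":0,"fingers":0.3},{"dp":[6.9,0.1,10.1],"twist":0,"fingers":0.3}]' 40 | head -2
python3 -m jog '[{"dp":[0,0,0],"twist":0,"fingers":0.3},{"dp":[0,0,0],"twist":0,"fingers":0.3},{"dp":[-1,0,0],"twist":0,"fingers":0.3},{"dp":[-2.5,0,0],"twist":0,"fingers":0.3},{"dp":[-4,0,0],"twist":0,"fingers":0.3},{"dp":[-4,0,-0.4],"twist":0,"fingers":0.3},{"dp":[-4,0,-0.4],"twist":0,"fingers":0.3}]'
python3 - <<'E'
from h import *
x,y=fr(CS,-.09,.0255); plan(x,y,.007,2.77)
E
```

```text
time_s: 33.45
tool_pos: [0.5195, 0.2555, 0.0051]
time_s: 34.33
tool_pos: [0.4779, 0.259, 0.0077]
tool_rot: [180.0, 0.1, -5.6]
force: [-0.2, -0.2, -1.1]
grip_width: 0.0427
grasp_force: 40.0
 dp [ 5.39 40.53  0.08] tw -8.4
```

```bash
python3 -m jog '[{"dp":[0,4,0],"twist":0,"fingers":0.3},{"dp":[0,10,0],"twist":0,"fingers":0.3},{"dp":[0,16,0],"twist":-1,"fingers":0.3},{"dp":[0,22,0],"twist":-3,"fingers":0.3},{"dp":[1.5,28,0],"twist":-5,"fingers":0.3},{"dp":[3.5,34,0],"twist":-8.4,"fingers":0.3},{"dp":[5.4,39,0],"twist":-8.4,"fingers":0.3},{"dp":[5.4,40.5,0],"twist":-8.4,"fingers":0.3}]' | head -1
python3 -m jog '[{"dp":[0,0,0],"twist":0,"fingers":0.3},{"dp":[0,0,0],"twist":0,"fingers":0.3},{"dp":[0,0,0],"twist":0,"fingers":0.3},{"dp":[0,0,0],"twist":0,"fingers":0.3}]'
python3 - <<'E'
from h import *
st();c=cam('wrist'); save(c,'w8.png',k=1.4)
print(inv(CS,env.get_obs()['tool_pos'])*1000)
E
```

```text
time_s: 35.33
time_s: 35.83
tool_pos: [0.4933, -0.1481, 0.0081]
tool_rot: [-180.0, -0.0, 2.9]
force: [-0.1, 0.6, -0.2]
grip_width: 0.0426
grasp_force: 40.0
t 35.825 p [ 0.4933 -0.1481  0.0081] r [-180.    -0.     2.9] F [-0.1  0.6 -0.2] w 0.0426 g 40.0
[-88.68877693  26.76996825]
```

View pics/w8.png

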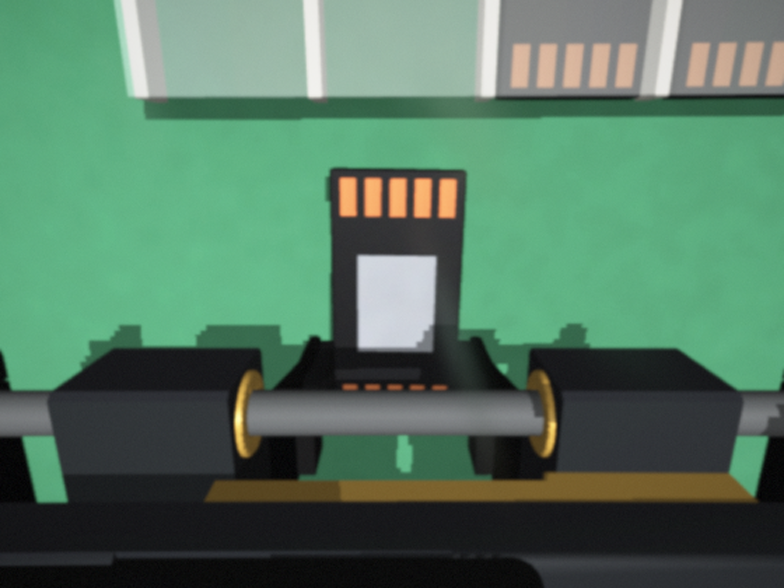

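Both inserted cards are still flush. The held card's far edge is at (331–465, 171), and its bay walls are at (315,96) and (487,96).

```bash
python3 - <<'E'
from h import *
c=cam('wrist'); u=np.array
w=onplane(c,u([(315.5,96),(487,96)])/1.4,.013); print([np.round(1000*inv(CS,p),1).tolist() for p in w])
k=onplane(c,u([(331,171),(465,171),(335,290),(461,290)])/1.4,.0115); print([np.round(1000*inv(CS,p),1).tolist() for p in k]); st()
E
python3 -m jog '[{"dp":[0,0.1,0.3],"twist":0,"fingers":0.3},{"dp":[0,0.1,0.3],"twist":0,"fingers":0.3}]'
```

```text
[[1.4, 51.2], [1.5, -0.3]]
[[-20.5, 47.5], [-20.4, 5.2], [-59.5, 47.5], [-59.5, 5.0]]
t 35.925 p [ 0.4933 -0.1487  0.0081] r [-180.    -0.     2.8] F [-0.1 -1.2 -0.2] w 0.0428 g 40.0
time_s: 36.17
tool_pos: [0.4933, -0.1504, 0.005]
tool_rot: [-180.0, -0.0, 2.8]
force: [-0.1, 0.9, -0.8]
grip_width: 0.043
grasp_force: 40.0
```

```bash
python3 -m jog '[{"dp":[0.8,0,0],"twist":0,"fingers":0.3},{"dp":[1.6,0,0],"twist":0,"fingers":0.3},{"dp":[2.2,0,0],"twist":0,"fingers":0.3},{"dp":[2.8,0,0],"twist":0,"fingers":0.3},{"dp":[3.4,0,0],"twist":0,"fingers":0.3},{"dp":[4,0,0],"twist":0,"fingers":0.3},{"dp":[4,0,0],"twist":0,"fingers":0.3}]'
```

```text
time_s: 37.05
tool_pos: [0.5337, -0.1484, 0.0051]
tool_rot: [180.0, -0.0, 2.8]
force: [-0.4, -0.1, -0.4]
grip_width: 0.0428
grasp_force: 40.0
```

```bash
python3 -m jog '[{"dp":[0.8,0,0],"twist":0,"fingers":0.3},{"dp":[1.6,0,0],"twist":0,"fingers":0.3},{"dp":[2.4,0,0],"twist":0,"fingers":0.3},{"dp":[3.1,0,0],"twist":0,"fingers":0.3},{"dp":[3.3,0,0.05],"twist":0,"fingers":0.3},{"dp":[3.3,0,0.05],"twist":0,"fingers":0.75},{"dp":[3.3,0,0.05],"twist":0,"fingers":0.75},{"dp":[3.3,0,0.05],"twist":0,"fingers":0.75}]'
python3 -m jog '[{"dp":[0,0,-3],"twist":0,"fingers":0.75},{"dp":[-4.5,0,-3],"twist":0,"fingers":0},{"dp":[-4.5,0,-3],"twist":0,"fingers":0},{"dp":[-4.5,0,-3],"twist":0,"fingers":0},{"dp":[-4.5,0,-3],"twist":0,"fingers":0},{"dp":[-4.5,0,0],"twist":0,"fingers":0},{"dp":[-4.5,0,0],"twist":0,"fingers":0},{"dp":[-4.5,0,0],"twist":0,"fingers":0}]'
python3 - <<'E'
from h import *
print(inv(CS,env.get_obs()['tool_pos'])*1000)
E
```

```text
time_s: 38.05
tool_pos: [0.566, -0.1469, 0.0045]
tool_rot: [-180.0, -0.0, 2.8]
force: [-0.5, -0.7, 0.4]
grip_width: 0.0623
grasp_force: 0.0
time_s: 39.05
tool_pos: [0.5217, -0.1493, 0.005]
tool_rot: [180.0, -0.0, 2.8]
force: [0.2, -0.9, 1.2]
grip_width: 0.0045
grasp_force: 0.0
[-60.34323875  24.4927038 ]
```

Push it home, then back off, lift, and check all three.

```bash
python3 -m jog '[{"dp":[0.8,-0.1,0],"twist":0,"fingers":0},{"dp":[1.6,-0.1,0],"twist":0,"fingers":0},{"dp":[2.4,-0.1,0],"twist":0,"fingers":0},{"dp":[3.2,-0.1,0],"twist":0,"fingers":0},{"dp":[4,-0.1,0],"twist":0,"fingers":0},{"dp":[4.6,-0.1,0],"twist":0,"fingers":0},{"dp":[4.9,-0.1,0],"twist":0,"fingers":0},{"dp":[4.9,-0.1,0],"twist":0,"fingers":0}]' | head -4
python3 -m jog '[{"dp":[0.2,0,0],"twist":0,"fingers":0},{"dp":[0.4,0,0],"twist":0,"fingers":0}]' | sed -n 2,4p
python3 -m jog '[{"dp":[0.1,0,0],"twist":0,"fingers":0},{"dp":[0.2,0,0],"twist":0,"fingers":0}]' | sed -n 2,4p
python3 -m jog '[{"dp":[-2,0,0],"twist":0,"fingers":0},{"dp":[-6,0,-5],"twist":0,"fingers":0},{"dp":[-8,0,-10],"twist":0,"fingers":0},{"dp":[-8,0,-10],"twist":0,"fingers":0},{"dp":[-8,0,-10],"twist":0,"fingers":0}]' | head -2
python3 - <<'E'
from h import *
c=cam('wrist')
for b in(.0255,-.0265,-.0785): prof(c,CS,b,np.arange(-.004,.036,.004),.008)
t=cam('top')
h=cv2.cvtColor(t['pixels'],cv2.COLOR_BGR2HSV)
m=((h[...,1]<40)&(h[...,2]>225)).astype(np.uint8); m[:,:405]=0;m[:190]=0;m[300:]=0;m[:,470:]=0
n,l,s,ce=cv2.connectedComponentsWithStats(m);i=1+s[1:,4].argmax();print('head',s[i],ce[i],onplane(t,ce[i],.032))
save(t,'t2.png',(400,195,460,290),6)
plan(.45,-.39,.20,5)
E
```

```text
time_s: 40.05
tool_pos: [0.5703, -0.1457, 0.0045]
tool_rot: [180.0, -0.0, 2.8]
force: [-1.1, 0.4, -0.3]
tool_pos: [0.5722, -0.1456, 0.0043]
tool_rot: [-179.9, 0.2, 2.8]
force: [-7.9, 0.5, 6.2]
tool_pos: [0.5723, -0.1456, 0.0042]
tool_rot: [-179.9, 0.4, 2.7]
force: [-10.1, 0.5, 9.0]
time_s: 41.18
tool_pos: [0.4966, -0.1488, 0.1047]
-4 [83, 114, 59]; 0 [64, 88, 47]; 4 [135, 142, 153]; 8 [148, 172, 207]; 12 [149, 171, 207]; 16 [139, 151, 170]; 20 [129, 129, 127]; 24 [129, 129, 126]; 28 [130, 130, 128]; 32 [183, 181, 176]; 
-4 [110, 146, 85]; 0 [75, 97, 63]; 4 [129, 135, 136]; 8 [147, 169, 200]; 12 [146, 169, 200]; 16 [140, 158, 183]; 20 [125, 125, 123]; 24 [124, 125, 123]; 28 [124, 125, 122]; 32 [182, 180, 177]; 
-4 [101, 141, 73]; 0 [60, 83, 44]; 4 [121, 122, 122]; 8 [142, 163, 195]; 12 [141, 163, 196]; 16 [139, 159, 189]; 20 [120, 119, 117]; 24 [119, 119, 117]; 28 [119, 119, 117]; 32 [178, 175, 171]; 
head [425 213  16  15 220] [432.35454545 220.09545455] [[ 0.54709029 -0.39830724  0.032     ]]
 dp [-5.77 23.87 -9.65] tw -2.2
```

```bash
python3 -m jog '[{"dp":[-2,6,-4],"twist":-2,"fingers":0.8},{"dp":[-4,12,-8],"twist":-2,"fingers":0.8},{"dp":[-6,18,-10],"twist":-2,"fingers":0.8},{"dp":[-7,24,-10],"twist":-2,"fingers":0.8},{"dp":[-7,24,-10],"twist":-2,"fingers":0.8},{"dp":[-7,24,-10],"twist":-2,"fingers":0.8}]'
python3 - <<'E'
from h import *
c=cam('wrist'); save(c,'w9.png',k=1.4)
E
```

```text
time_s: 42.02
tool_pos: [0.4363, -0.3945, 0.2032]
tool_rot: [180.0, 0.2, 4.5]
force: [0.6, 0.6, -1.1]
grip_width: 0.0525
grasp_force: 0.0
```

View pics/w9.png

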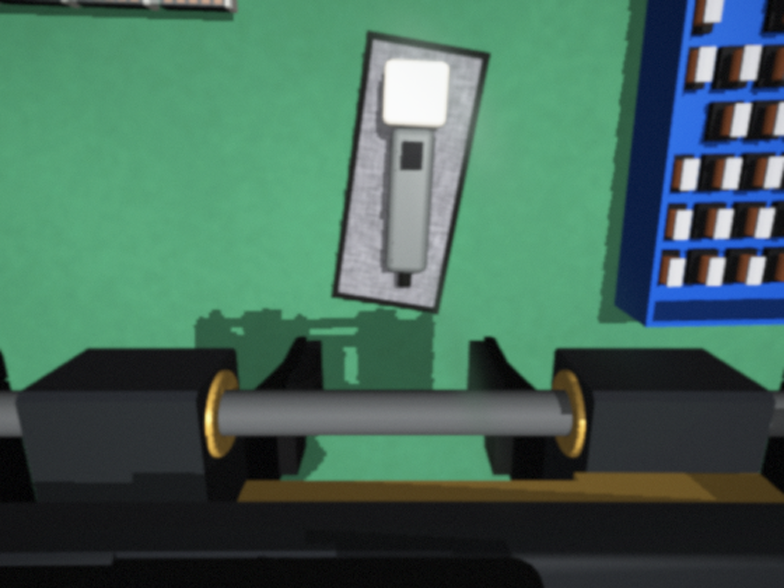

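The scanner lies on its pad. Its tail edge is near (406,271), the head/handle joint near (411,128) and the head front near (417,59). The pad corners are (370,32), (489,54), (333,297) and (437,311).

Run:
```python
from h import *
c=cam('wrist'); u=np.array; k=1.4
a=onplane(c,u([(406.5,271)])/k,.028)[0]; j=onplane(c,u([(412,129)])/k,.028)[0]; f=onplane(c,u([(417,60)])/k,.032)[0]
print(a,j,f,np.linalg.norm(f[:2]-a[:2]),np.linalg.norm(j[:2]-a[:2]))
d=f-a; yaw=np.degrees(np.arctan2(d[1],d[0])); o=(a+f)/2; print('yaw',yaw,'org',o)
P=onplane(c,u([(370,32),(489,54),(437,311),(333,297)])/k,0); pc=P.mean(0); e=(P[0]+P[1]-P[2]-P[3])[:2]; print('pad',pc,np.linalg.norm(e)/2,np.degrees(np.arctan2(e[1],e[0])))
print('depth',bydepth(c,u([(410,200),(416,92)])/k))
t=cam('top');A=onplane(t,[(400+215/6,195+438/6)],.028)[0];F=onplane(t,[(400+195/6,195+108/6)],.032)[0];print('top',A,F,np.linalg.norm((F-A)[:2]))
g=o+ d/np.linalg.norm(d)*(-.005); plan(g[0],g[1],.06,yaw,'grip');plan(g[0],g[1],.008,yaw)
```

```text
[ 0.43016801 -0.40059031  0.028     ] [ 0.52582493 -0.39571684  0.028     ] [ 0.56657441 -0.39496547  0.032     ] 0.13652231905817258 0.09578098364617514
yaw 2.361303218521435 org [ 0.49837121 -0.39777789  0.03      ]
pad [ 0.48923123 -0.39551265  0.        ] 0.1881595612944299 -4.8701309211632795
depth [[ 0.47985212 -0.39860918  0.0268699 ]
 [ 0.5480285  -0.39608292  0.03219425]]
top [ 0.42777056 -0.40028875  0.028     ] [ 0.56513016 -0.39994515  0.032     ] 0.13736002988361531
grip dp [ 5.43  1.24 14.31] tw 2.5
 dp [ 5.44  1.25 19.51] tw 2.5
```

```bash
python3 -m jog '[{"dp":[4,1.2,4],"twist":2.5,"fingers":0.8},{"dp":[6.6,1.2,8],"twist":2.5,"fingers":0.8},{"dp":[6.6,1.2,13],"twist":2.5,"fingers":0.8},{"dp":[6.6,1.2,14],"twist":2.5,"fingers":0.8},{"dp":[6.6,1.2,14],"twist":2.5,"fingers":0.8}]' 40
python3 - <<'E'
from h import *
plan(.5053,-.3975,.005,2.3)
E
```

```text
time_s: 42.8
tool_pos: [0.5048, -0.3981, 0.0649]
tool_rot: [-180.0, 0.0, 2.3]
force: [-0.0, -0.2, 0.2]
grip_width: 0.0695
grasp_force: 0.0
 dp [ 0.06 -0.06  5.99] tw 0.0
```

```bash
python3 -m jog '[{"dp":[0,0,3],"twist":0,"fingers":0.8},{"dp":[0,0,5],"twist":0,"fingers":0.8},{"dp":[0,0,5.9],"twist":0,"fingers":0.8},{"dp":[0,0,5.9],"twist":0,"fingers":0.8},{"dp":[0,0,5.9],"twist":0,"fingers":0.2},{"dp":[0,0,5.9],"twist":0,"fingers":0.2},{"dp":[0,0,5.9],"twist":0,"fingers":0.2},{"dp":[0,0,5.9],"twist":0,"fingers":0.2}]' 45
python3 -m jog '[{"dp":[0,0,0],"twist":0,"fingers":0.2},{"dp":[0,0,0],"twist":0,"fingers":0.2},{"dp":[0,0,0],"twist":0,"fingers":0.2},{"dp":[0,0,-0.5],"twist":0,"fingers":0.2},{"dp":[0,0,-1.5],"twist":0,"fingers":0.2},{"dp":[0,0,-3],"twist":0,"fingers":0.2},{"dp":[0,0,-5],"twist":0,"fingers":0.2},{"dp":[0,0,-5],"twist":0,"fingers":0.2}]'
```

```text
time_s: 43.8
tool_pos: [0.5047, -0.3988, 0.0058]
tool_rot: [180.0, -0.0, 2.3]
force: [0.1, 0.1, 0.4]
grip_width: 0.0378
grasp_force: 0.0
time_s: 44.8
tool_pos: [0.506, -0.4001, 0.0584]
tool_rot: [179.9, -0.2, 2.3]
force: [0.9, 0.0, -1.5]
grip_width: 0.0299
grasp_force: 45.0
```

Run:
```python
from h import *
x,y=fr(CS,-.077,-.0005); print(x,y,fr(CS,.0864,-.0005)); plan(x,y,.053,2.77)
```

```text
0.5063141318805848 -0.17502057857691206 [ 0.66952321 -0.16712398]
 dp [  0.92 -22.49   0.48] tw -0.5
```

```bash
python3 -m jog '[{"dp":[0.2,-2,0],"twist":-0.5,"fingers":0.2},{"dp":[0.3,-5,0],"twist":-0.5,"fingers":0.2},{"dp":[0.4,-9,0],"twist":-0.5,"fingers":0.2},{"dp":[0.6,-13,0],"twist":-0.5,"fingers":0.2},{"dp":[0.7,-17,0.2],"twist":-0.5,"fingers":0.2},{"dp":[0.9,-20,0.4],"twist":-0.5,"fingers":0.2},{"dp":[0.9,-22,0.4],"twist":-0.5,"fingers":0.2},{"dp":[0.9,-22.5,0.4],"twist":-0.5,"fingers":0.2}]'
python3 -m jog '[{"dp":[0,0,0],"twist":0,"fingers":0.2},{"dp":[0,0,0],"twist":0,"fingers":0.2},{"dp":[0,0,0],"twist":0,"fingers":0.2},{"dp":[0,0,0],"twist":0,"fingers":0.2}]'
python3 - <<'E'
from h import *
o=env.get_obs();print(inv(CS,o['tool_pos'])*1000)
c=cam('wrist'); s=cam('scene'); t=cam('top'); cv2.imwrite('pics/c1.png',np.hstack([cv2.resize(c['pixels'][:270],(400,193)),cv2.resize(s['pixels'][210:350,120:410],(400,193)) ]))
E
```

```text
time_s: 45.8
tool_pos: [0.5047, -0.1719, 0.0514]
tool_rot: [-179.9, 0.0, 2.9]
force: [0.4, 0.4, -1.2]
grip_width: 0.0296
grasp_force: 45.0
time_s: 46.3
tool_pos: [0.5046, -0.1743, 0.0515]
tool_rot: [180.0, 0.0, 2.7]
force: [-0.7, -0.6, -2.4]
grip_width: 0.0298
grasp_force: 45.0
[-78.67729243   0.33449981]
```

View pics/c1.png

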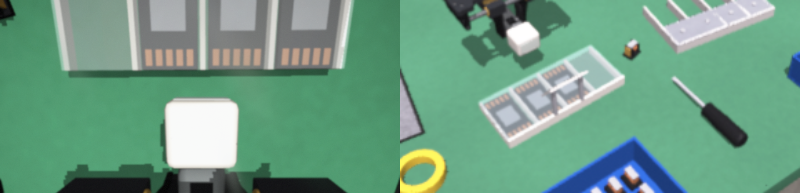

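The scanner head points straight at the label, level with the cassette's middle wall, and all three cards are flush. I check its height and pitch by depth, then hold.

```bash
python3 - <<'E'
from h import *
c=cam('wrist')
for v in (145,160,180,200,220): 
    p=bydepth(c,[(283,v)])[0]; print(v,np.round(np.r_[inv(CS,p),p[2]]*1000,1))
E
python3 -m jog '[{"dp":[0,0,0],"twist":0,"fingers":0.2},{"dp":[0,0,0],"twist":0,"fingers":0.2},{"dp":[0,0,0],"twist":0,"fingers":0.2},{"dp":[0,0,0],"twist":0,"fingers":0.2},{"dp":[0,0,0],"twist":0,"fingers":0.2},{"dp":[0,0,0],"twist":0,"fingers":0.2},{"dp":[0,0,0],"twist":0,"fingers":0.2},{"dp":[0,0,0],"twist":0,"fingers":0.2}]'
```

```text
145 [-18.2   0.9  76.3]
160 [-23.8   0.9  77.9]
180 [-31.8   0.9  77.4]
200 [-39.9   0.8  77.8]
220 [-47.9   0.8  79.4]
time_s: 47.5
tool_pos: [0.5047, -0.1736, 0.0515]
tool_rot: [-180.0, -0.0, 2.8]
force: [-0.4, 0.1, -1.6]
grip_width: 0.0299
grasp_force: 45.0
```

```bash
python3 -m jog '[{"dp":[0,0,0],"twist":0,"fingers":0.2},{"dp":[0,0,0],"twist":0,"fingers":0.2},{"dp":[0,0,0],"twist":0,"fingers":0.2},{"dp":[0,0,0],"twist":0,"fingers":0.2},{"dp":[0,0,0],"twist":0,"fingers":0.2},{"dp":[0,0,0],"twist":0,"fingers":0.2},{"dp":[0,0,0],"twist":0,"fingers":0.2},{"dp":[0,0,0],"twist":0,"fingers":0.2}]' | head -1
python3 -m jog '[{"dp":[0,0,0],"twist":0,"fingers":0.2},{"dp":[0,0,0],"twist":0,"fingers":0.2},{"dp":[0,0,0],"twist":0,"fingers":0.2},{"dp":[0,0,0],"twist":0,"fingers":0.2},{"dp":[0,0,0],"twist":0,"fingers":0.2},{"dp":[0,0,0],"twist":0,"fingers":0.2}]'
python3 - <<'E'
from h import *
c=cam('wrist')
for b in(.0255,-.0265,-.0785): prof(c,CS,b,np.arange(0,.036,.006),.008)
for v in (160,200): 
    p=bydepth(c,[(283,v)])[0]; print(v,np.round(np.r_[inv(CS,p),p[2]]*1000,1))
plan(.4962,-.396,.05,-3)
E
```

```text
time_s: 48.5
time_s: 49.25
tool_pos: [0.5047, -0.1736, 0.0516]
tool_rot: [-180.0, -0.0, 2.8]
force: [-0.9, 0.2, -1.1]
grip_width: 0.0298
grasp_force: 45.0
0 [62, 85, 45]; 6 [145, 168, 203]; 12 [143, 166, 201]; 18 [125, 125, 123]; 24 [122, 122, 120]; 30 [174, 172, 169]; 
0 [83, 104, 74]; 6 [143, 164, 190]; 12 [139, 159, 187]; 18 [125, 127, 125]; 24 [124, 125, 123]; 30 [160, 159, 156]; 
0 [58, 82, 42]; 6 [135, 153, 183]; 12 [137, 160, 192]; 18 [118, 122, 123]; 24 [116, 115, 114]; 30 [138, 135, 134]; 
160 [-23.8   1.1  78. ]
200 [-39.7   1.1  78.4]
 dp [-1.92 22.17  0.16] tw 5.8
```

Held for over 3 s with the cards still home. Now I carry the scanner back to the pad.

```bash
python3 -m jog '[{"dp":[-0.5,2,0],"twist":1,"fingers":0.2},{"dp":[-1,5,0],"twist":2,"fingers":0.2},{"dp":[-1.5,9,0],"twist":3,"fingers":0.2},{"dp":[-1.9,13,0],"twist":5,"fingers":0.2},{"dp":[-1.9,17,0],"twist":5.8,"fingers":0.2},{"dp":[-1.9,20,0],"twist":5.8,"fingers":0.2},{"dp":[-1.9,22,0],"twist":5.8,"fingers":0.2},{"dp":[-1.9,22.2,0],"twist":5.8,"fingers":0.2}]' | head -1
python3 -m jog '[{"dp":[0,0,1.5],"twist":0,"fingers":0.2},{"dp":[0,0,3],"twist":0,"fingers":0.2},{"dp":[0,0,4],"twist":0,"fingers":0.2},{"dp":[0,0,4.3],"twist":0,"fingers":0.2},{"dp":[0,0,4.3],"twist":0,"fingers":0.2}]'
```

```text
time_s: 50.3
time_s: 50.92
tool_pos: [0.4964, -0.3961, 0.0084]
tool_rot: [-180.0, 0.0, -3.0]
force: [0.1, -0.3, -1.0]
grip_width: 0.0299
grasp_force: 45.0
```

```bash
python3 -m jog '[{"dp":[0,0,0.15],"twist":0,"fingers":0.2},{"dp":[0,0,0.25],"twist":0,"fingers":0.2},{"dp":[0,0,0.25],"twist":0,"fingers":0.2}]'
python3 -m jog '[{"dp":[0,0,0],"twist":0,"fingers":0.4},{"dp":[0,0,0],"twist":0,"fingers":0.6},{"dp":[0,0,0],"twist":0,"fingers":0.6},{"dp":[0,0,0],"twist":0,"fingers":0.6},{"dp":[0,0,-3],"twist":0,"fingers":0.6},{"dp":[0,0,-8],"twist":0,"fingers":0.6},{"dp":[-4,0,-14],"twist":0,"fingers":0.6},{"dp":[-8,0,-18],"twist":0,"fingers":0.6}]'
python3 -m jog '[{"dp":[0,0,0],"twist":0,"fingers":0.6},{"dp":[0,0,0],"twist":0,"fingers":0.6}]' | head -3
python3 - <<'E'
from h import *
c=cam('wrist');t=cam('top'); cv2.imwrite('pics/end.png',np.hstack([cv2.resize(c['pixels'],(400,300)),cv2.resize(t['pixels'][150:300,280:480],(400,300))]))
E
```

```text
time_s: 51.3
tool_pos: [0.4965, -0.3963, 0.0062]
tool_rot: [-180.0, -0.0, -3.0]
force: [0.1, -0.5, -1.9]
grip_width: 0.0298
grasp_force: 45.0
time_s: 52.3
tool_pos: [0.4189, -0.3924, 0.1854]
tool_rot: [179.9, -0.0, -3.0]
force: [0.3, 0.4, 1.4]
grip_width: 0.0526
grasp_force: 0.0
time_s: 52.55
tool_pos: [0.4195, -0.3915, 0.1835]
tool_rot: [-179.9, -0.1, -3.0]
```

View pics/end.png

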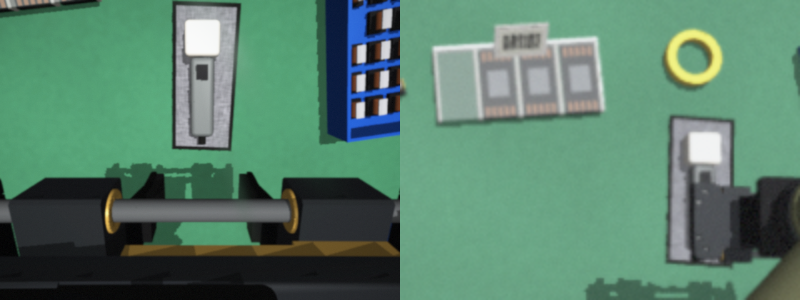

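The scanner lies centred along its pad, all three cards are home, and the gripper is clear. Handing in.

```bash
python3 -c "
from cell import env
print(env.sign_off())"
```

```text
the job is handed in; nothing more can be done
None
```

The job is handed in at about 53 s of robot time: all three cards present (one rack lane was empty) are home in the cassette, the label was scanned for over 3 s, and the scanner is back on its pad; the hand-in call gave no verdict.

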